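Loosen the spice pods and hold the grinder's dial at the third click

TASK

Loosen the pods in the grinder's bowl: lift the wooden pestle from its coaster, stir round the bowl with its foot down among the pods for about two turns so that they are shifted about, without spilling any, and stand the pestle back upright on its coaster and let go. Then grip the grinder's spring-return dial, turn it clockwise past the first two clicks to the third (the bigger dot, not on to the end stop) and keep holding it there: finish with the gripper still holding the dial at the third click. Leave the other things on the worktop where they are.

Things in the scene. Friction and masses are not known exactly. Their poses are not given: they have to be found in the camera images.
- grinder: black plastic grinder, 160 x 360 mm, fixed to the worktop, flat top deck 75 mm up; origin under its centre on the worktop, z up. An open aluminium bowl is at its +y end, the dial at its -y end (185 mm apart).
- bowl_floor (a point): centre of the flat inner floor of the grinder's open bowl, 80 mm above the worktop; axes as the grinder. Inner radius 62 mm at the floor, 68 mm at the rim; the rim is 45 mm above the floor.
- dial_grip (a point): point on the dial's vertical axis at the height to grip, 107 mm above the worktop. The dial is a disc (radius 30 mm, 8 mm thick) carrying an upright flat grip bar 56 mm long, 14 mm thick, reaching from 23 mm below this point to 12 mm above it. x of this frame runs along the bar and turns with it; y is across the bar; a white line on the bar's top marks its -x end, which points at the small dots on the deck (rest, first and second click) and the bigger dot (third click).
- dial (a joint): angle of the dial in rad, 0 at rest, growing clockwise seen from above, about the vertical axis through dial_grip. Clicks are at 0.35, 0.70 and 1.05 (third); the end stop at 1.40 lies beyond the third click. A spring (about 0.03 N m at rest, 0.075 N m at the third click, climbing over each click adds about 0.015) always turns it back to 0 when let go: no click holds it.
- pestle_center (a point): half-way up the loose wooden pestle that stands upright on the coaster (z up its axis): 170 mm tall, about 70 g, round shaft 18 mm across from 30 mm above its underside up to 165 mm, round flat foot 36 mm across. This point is 85 mm above the underside. Grip the shaft high, 110 to 140 mm above the underside.
- pestle_foot (a point): centre of the pestle's flat underside, z up its axis
- pestle: the pestle; origin at the centre of its underside, z up its axis
- coaster_top (a point): centre of the top face of the fixed round cork coaster, 110 mm across, 6 mm thick, on which the pestle stands and to which it returns
- pod0_center (a point): centre of a dried spice pod, a loose dark round-ended capsule 26 mm long and 22 mm across, 12 g, smooth, lying on the bowl's floor; the five pods lie round the bowl about 40 mm from its centre, the middle is free for the pestle's foot
- pod1_center (a point): centre of a dried spice pod, a loose dark round-ended capsule 26 mm long and 22 mm across, 12 g, smooth, lying on the bowl's floor; the five pods lie round the bowl about 40 mm from its centre, the middle is free for the pestle's foot
- pod2_center (a point): centre of a dried spice pod, a loose dark round-ended capsule 26 mm long and 22 mm across, 12 g, smooth, lying on the bowl's floor; the five pods lie round the bowl about 40 mm from its centre, the middle is free for the pestle's foot
- pod3_center (a point): centre of a dried spice pod, a loose dark round-ended capsule 26 mm long and 22 mm across, 12 g, smooth, lying on the bowl's floor; the five pods lie round the bowl about 40 mm from its centre, the middle is free for the pestle's foot
- pod4_center (a point): centre of a dried spice pod, a loose dark round-ended capsule 26 mm long and 22 mm across, 12 g, smooth, lying on the bowl's floor; the five pods lie round the bowl about 40 mm from its centre, the middle is free for the pestle's foot
- pot: bystander: closed aluminium pot, 157 mm across, 144 mm tall, origin under its centre
- jebena: bystander: clay coffee pot with handle and spout, about 150 mm across, 205 mm tall, origin under its centre
- funnel: bystander: small steel funnel standing mouth down, 76 mm across, 68 mm tall, origin under its centre
- cup_a: bystander: glass cup on the bamboo tray, 64 mm across, 65 mm tall, origin under its centre
- cup_b: bystander: the other glass cup on the tray, same size
- jar: bystander: glass jar, 64 mm across, 100 mm tall, origin under its centre
Mind the look-alikes: they are no part of the job. Of the things shaped like the part that bears coaster_top, the cork one is meant.

How it is judged (in metres and radians):
On the way, in this order (a step that is already met when the one before it is completed fails the run):
1. the pestle's foot is down inside the bowl (horizontal distance between pestle_foot and bowl_floor below 0.06 m and z of pestle_foot in the frame of bowl_floor below 0.02 m), for 0.05 s.
2. with the foot down in the bowl, at least three of the five pods are more than 20 mm from where they lay (all of step 1 and (distance of each of pod0_center, pod1_center, pod2_center from where it was at the start of the episode above 0.02 m or distance of each of pod0_center, pod1_center, pod3_center from where it was at the start of the episode above 0.02 m or distance of each of pod0_center, pod1_center, pod4_center from where it was at the start of the episode above 0.02 m or distance of each of pod0_center, pod2_center, pod3_center from where it was at the start of the episode above 0.02 m or distance of each of pod0_center, pod2_center, pod4_center from where it was at the start of the episode above 0.02 m or distance of each of pod0_center, pod3_center, pod4_center from where it was at the start of the episode above 0.02 m or distance of each of pod1_center, pod2_center, pod3_center from where it was at the start of the episode above 0.02 m or distance of each of pod1_center, pod2_center, pod4_center from where it was at the start of the episode above 0.02 m or distance of each of pod1_center, pod3_center, pod4_center from where it was at the start of the episode above 0.02 m or distance of each of pod2_center, pod3_center, pod4_center from where it was at the start of the episode above 0.02 m)), for 0.05 s.
3. the pestle stands upright on the coaster, let go (horizontal distance between pestle_foot and coaster_top below 0.045 m and z of pestle_foot in the frame of coaster_top below 0.004 m and angle between pestle_foot's own z axis and vertical below 0.1 rad and contact force between the fingers and pestle below 0.1 N), for 0.2 s.
4. the gripper holds the dial at the third click (value of joint dial between 0.9 and 1.2 rad and contact force between the fingers and grinder above 1 N), for 0.3 s.
At the end, for the whole second after the job is handed in: The fingers hold the dial (contact over 1 N) still at the third click (joint between 0.90 and 1.20 rad); the pestle stands upright (within 0.10 rad) at rest, untouched, its foot's centre within 45 mm of the coaster's centre and resting on it; all five pods are in the bowl (all of step 3 and all of step 4 and horizontal distance between each of pod0_center, pod1_center, pod2_center, pod3_center, pod4_center and bowl_floor below 0.068 m and z of each of pod0_center, pod1_center, pod2_center, pod3_center, pod4_center in the frame of bowl_floor below 0.045 m and linear speed of pestle below 0.02 m/s and velocity of joint dial between -0.1 and 0.1 rad/s); the arm keeps its last pose, push and grip.
It fails at once if a pod leaves the bowl (horizontal distance between any of pod0_center, pod1_center, pod2_center, pod3_center, pod4_center and bowl_floor above 0.08 m).
It fails at once if a bystander is moved more than 30 mm or tipped over (distance of any of pot, jebena, funnel, cup_a, cup_b, jar from where it was at the start of the episode above 0.03 m or angle between any of pot, jebena, funnel, cup_a, cup_b, jar's own z axis and vertical above 0.4 rad).
It also fails if it takes over 72 s, if anything falls off the work surface, if the arm or the gripper's body presses on something with over 40 N, if the wrist force passes 120 N, or if a joint passes its speed limit or range.

ROBOT

A 6-joint arm with a two-finger parallel gripper is mounted at the origin on the work surface. World frame = base frame: x ahead of the robot, y to its left, z up, the work surface at z = 0. Lengths are in m, angles in degrees, forces in N, time in s.
With the tool pointing down it reaches from about 0.25 to 0.725 m from the base axis. Payload 9.7 kg.
Tool frame: the origin (TCP) lies at the very end of the fingers, on their centre line; the grasp point (between the pads) lies 19 mm behind it; x points along the fingers, y is the direction in which the jaws open and shut, and the axes are right-handed (so a half turn about x gives the same grasp; the last joint's range is limited). The gripper opens to 85 mm and grips with 20 to 120 N. Pads are 22 mm wide; open, the fingers measure 114 mm over their backs; the gripper's body (76 mm by 85 mm) begins 54 mm behind the grasp point. The pads swing forward as they close: fully open they stand 13 mm farther back than shut.
Start: joints at [-65.031, 4.979, 10.078, 95.1, 0, 90], TCP at [0.232, -0.499, 0.231] pointing down, gripper open.
Joint ranges: [-179.16, 179.16], [-48.56, 103.87], [-65.8, 70.77], [-126.05, 130.52], [-82.76, 87.17], [-180, 180]. Speed limits (degrees/s): [127.2, 127.2, 147.25, 180, 180, 180].

INTERFACE

Orientations are given as [roll, pitch, yaw] about the fixed x, y, z axes, in that order (R = Rz(yaw) Ry(pitch) Rx(roll)).
In Python, from workcell import get_obs, cams, bot gives the robot as it stands.
- The arm moves only by the tool apply_moves, never from a script. Its argument "rows" is a list that holds one entry, the list of rows, each a list of 7 numbers: the shift along the tool's x, y, z in mm, then the turn, a rotation vector about the tool's x, y, z in rad, then the opening, from 0 (shut) to 1 (fully open). A call has 1 to 20 rows; each row is the pose to reach, as a shift and turn from the pose measured when the call began, along the tool's axes at that moment; what a row does not reach only later rows make up. A row lasts 1/10 s, in which the tool goes at most 50 mm and 8.59 degrees, less where a joint would pass 70% of its speed; a pose out of reach is approached as far as the arm can. A call with a gripper value outside its range is refused whole. The fingers move at their own pace and stop on an object; "newtons" is the grip in N (left out, the last holds). Time passes only in rows, so rows that repeat a pose let the fingers close. It gives the time, the measured TCP pose, the force and the opening at its end, in the units of the state.
- get_obs(): the state, without advancing time (a new reading comes with each control period).
- cams.camera(name): name is "scene" or "top" or "wrist"; returns a dict with "pixels" (480x640x3 uint8, red, green, blue), "range_z" (480x640 float32, m along the optical axis (not along the pixel's ray), 0 where there is no reading), "fx", "fy", "cx", "cy" (pixels), "D" ([k1, k2, p1, p2, k3] as OpenCV has them; the pictures are not rectified), "eye" and "attitude" of the camera in the world. Camera axes: x right, y up, looking along -z (the intrinsics and any distortion apply to the point x, -y, -z); pixel columns grow to the right and rows downward; lengths in m; the calibration is good to about 2 mm. A picture is of the moment at which its call begins.
- bot.job_done(): hands the job in, once; it reports no verdict.
Trained networks look in a picture, given as the dict that the camera call returned (one of the last four; its "shot" number tells which), for a name from the list of things; names that differ only in an ending like _2 or _b are one class to them, and where a whole thing is asked for, a point or a joint stands for the part that bears it (a point fixed in the world has none). Each returns a list of dicts, best first, with "confidence" (0 to 1); they miss things now and then, are a little off and sometimes report something else, mostly with a low value. They report only what shows in the picture. A call takes as long as a camera call. They do not tell look-alikes from the thing itself.
- cams.find_in(label, picture): "at" ([x, y, z] in m, in world coordinates, good to about 4 mm: the middle of the surface that is visible of it).
The state is a dict: "time": time; "q": joint angles; "qd": joint speeds; "joint_efforts": joint torques, N m; "ee_pos": TCP position; "tcp_rot": TCP orientation; "wrist_force": force on the tool from outside, world axes, zero at the start; "torque": the same for the moment, N m; "opening": finger opening in m.
Only numpy, scipy, OpenCV 4.12 (cv2) and the standard library are available. Lean on these libraries where they do the work, as an engineer would, in place of code of your own. Each camera call takes 0.05 s, during which the arm holds its last target.

## Working session

There is one attempt and no reset: what is moved stays moved. The work goes in short steps, Python scripts to look and compute and a tool call to move; the robot and the scene stay as the last step left them, time stands still between calls to the robot, and variables do not carry over. Pictures are saved under pics/ and viewed, and the job is handed in when it is done.

Besides the shell and the picture viewer there is one more tool, called after "Request:" as a command line: name --argument value ..., lists and objects as JSON in quotes. apply_moves: Moves the arm, as the interface text tells. Its arguments: {"type":"object","properties":{"rows":{"type":"array"},"newtons":{"type":"number"}},"required":["rows"]}

```bash
ls; mkdir -p pics; cat > h.py <<'E'
import numpy as np, cv2
from workcell import get_obs, cams, bot
from scipy.spatial.transform import Rotation as R
def att(c):
    a=np.array(c["attitude"],float)
    return a
E
python3 - <<'E'
from h import *
o=get_obs()
print(o)
for n in ["scene","top","wrist"]:
    c=cams.camera(n)
    cv2.imwrite(f"pics/{n}0.png",c["pixels"][:,:,::-1])
    print(n,{k:v for k,v in c.items() if k not in("pixels","range_z")})
E
```

```text
pics
{'time': 0.0, 'q': array([-6.50315296e+01,  5.01097200e+00,  1.00351118e+01,  9.50966290e+01,
       -2.77275040e-03,  8.99997195e+01]), 'qd': array([ 0.1381571 , -0.00243017, -0.02426374,  0.05075204,  0.09124087,
        0.035588  ]), 'joint_efforts': array([ 1.61461362e-04, -5.20385957e+01,  4.64805937e+01,  1.62647269e-02,
        7.41337999e-05, -6.46389012e-06]), 'ee_pos': array([ 0.23206724, -0.49841834,  0.23059016]), 'tcp_rot': array([-87.80975695,  89.92745774, 117.1589957 ]), 'wrist_force': array([-0.33930406,  0.1794777 , -0.67752374]), 'torque': array([ 0.01071285, -0.0253945 ,  0.01424444]), 'opening': 0.0855842450169845}
scene {'fx': 488.2689151401216, 'fy': 488.2689151401216, 'cx': 317.04384001040694, 'cy': 240.2512928763801, 'D': array([-0.12430036,  0.        ,  0.        ,  0.        ,  0.        ]), 'eye': array([1.05643774, 0.62299035, 1.10718978]), 'attitude': array([ 38.10050433,   0.48637332, 137.73433793]), 'shot': 1}
top {'fx': 433.2972523453806, 'fy': 433.2972523453806, 'cx': 321.5769773950623, 'cy': 248.96559481906237, 'D': array([0.02725708, 0.        , 0.        , 0.        , 0.        ]), 'eye': array([0.46662402, 0.05865993, 1.2182176 ]), 'attitude': array([  3.24898563,   0.74356459, -90.0369179 ]), 'shot': 2}
wrist {'fx': 376.87259136959847, 'fy': 376.87259136959847, 'cx': 317.09417575369207, 'cy': 242.00461890550073, 'D': array([-0.04075788,  0.        ,  0.        ,  0.        ,  0.        ]), 'eye': array([ 0.2978926 , -0.46779445,  0.37321324]), 'attitude': array([-16.70180697,   0.08550206, -65.04412739]), 'shot': 3}
```

View pics/scene0.png

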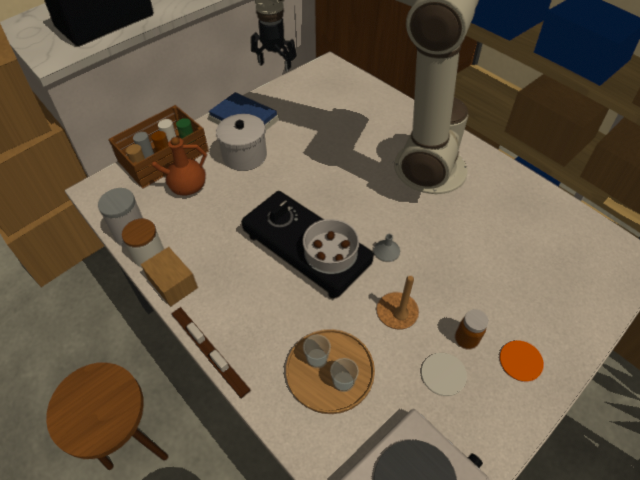

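View pics/top0.png

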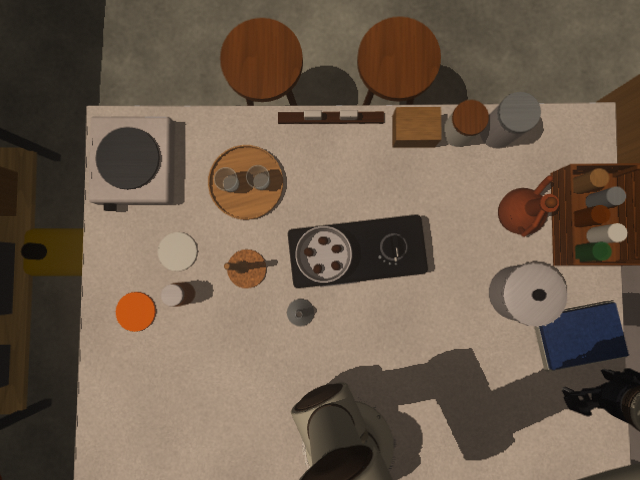

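```bash
cat >> h.py <<'E'
def proj(c,P):
    Rc=R.from_euler('xyz',c["attitude"],degrees=True).as_matrix()
    p=(np.atleast_2d(P)-c["eye"])@Rc
    p=p*[1,-1,-1]
    K=np.array([[c["fx"],0,c["cx"]],[0,c["fy"],c["cy"]],[0,0,1]])
    return cv2.projectPoints(p.reshape(-1,1,3),np.zeros(3),np.zeros(3),K,c["D"])[0].reshape(-1,2)
def rays(c,uv):
    Rc=R.from_euler('xyz',c["attitude"],degrees=True).as_matrix()
    K=np.array([[c["fx"],0,c["cx"]],[0,c["fy"],c["cy"]],[0,0,1]])
    n=cv2.undistortPoints(np.array(uv,float).reshape(-1,1,2),K,c["D"]).reshape(-1,2)
    return np.c_[n[:,0],-n[:,1],-np.ones(len(n))]@Rc.T
def atz(c,uv,z):
    d=rays(c,uv); return c["eye"]+d*((z-c["eye"][2])/d[:,2])[:,None]
def cloud(c):
    v,u=np.mgrid[0:480,0:640]
    d=rays(c,np.c_[u.ravel(),v.ravel()])
    return (c["eye"]+d*c["range_z"].reshape(-1,1)).reshape(480,640,3)
E
python3 - <<'E'
from h import *
names=["grinder","bowl_floor","dial_grip","pestle_center","pestle_foot","pestle","coaster_top","pod0_center","pot","jebena","funnel","cup_a","jar"]
for n in ["top","scene"]:
    c=cams.camera(n)
    print(n)
    for m in names:
        for r in cams.find_in(m,c)[:6]:
            print(m,{k:(np.round(v,3)) for k,v in r.items()}, proj(c,r["at"]).round(0)[0])
print(get_obs()["time"])
E
```

```text
top
grinder {'at': array([ 0.525, -0.026,  0.075]), 'confidence': np.float64(0.65)} [359. 252.]
bowl_floor {'at': array([ 0.528, -0.026,  0.076]), 'confidence': np.float64(0.91)} [359. 250.]
bowl_floor {'at': array([ 0.628, -0.451,  0.096]), 'confidence': np.float64(0.6)} [525. 211.]
bowl_floor {'at': array([ 0.415, -0.445,  0.122]), 'confidence': np.float64(0.3)} [530. 294.]
bowl_floor {'at': array([0.728, 0.339, 0.039]), 'confidence': np.float64(0.17)} [225. 178.]
dial_grip {'at': array([ 0.539, -0.108,  0.085]), 'confidence': np.float64(0.58)} [391. 246.]
pestle_center {'at': array([0.485, 0.298, 0.072]), 'confidence': np.float64(0.47)} [237. 267.]
pestle_foot {'at': array([0.489, 0.293, 0.074]), 'confidence': np.float64(0.71)} [239. 265.]
pestle {'at': array([0.488, 0.294, 0.074]), 'confidence': np.float64(0.63)} [238. 266.]
coaster_top {'at': array([0.365, 0.593, 0.006]), 'confidence': np.float64(0.82)} [135. 310.]
coaster_top {'at': array([0.473, 0.282, 0.003]), 'confidence': np.float64(0.61)} [248. 271.]
coaster_top {'at': array([0.53 , 0.478, 0.006]), 'confidence': np.float64
[... 2221 characters left out ...]
array([ 0.539, -0.104,  0.092]), 'confidence': np.float64(0.54)} [282. 215.]
pod0_center {'at': array([0.533, 0.041, 0.099]), 'confidence': np.float64(0.25)} [319. 243.]
pot {'at': array([ 0.535, -0.104,  0.09 ]), 'confidence': np.float64(0.64)} [283. 215.]
pot {'at': array([ 0.432, -0.421,  0.114]), 'confidence': np.float64(0.55)} [243. 137.]
jebena {'at': array([ 0.646, -0.442,  0.096]), 'confidence': np.float64(0.79)} [183. 170.]
cup_a {'at': array([0.717, 0.237, 0.045]), 'confidence': np.float64(0.82)} [317. 346.]
cup_a {'at': array([0.491, 0.284, 0.004]), 'confidence': np.float64(0.45)} [394. 311.]
jar {'at': array([0.431, 0.467, 0.082]), 'confidence': np.float64(0.61)} [472. 329.]
1.55
```

```bash
python3 - <<'E'
from h import *
import pickle
cs={n:cams.camera(n) for n in["top","scene"]}
pickle.dump(cs,open("c1.pkl","wb"))
for n,c in cs.items():
    P=cloud(c); ok=c["range_z"]>0
    x,y,z=P[...,0],P[...,1],P[...,2]
    # deck
    m=ok&(abs(z-.075)<.006)&(abs(x-.53)<.15)&(abs(y-.03)<.25)
    r=cv2.minAreaRect(P[m][:,:2].astype(np.float32)*1000); print(n,"deck",m.sum(),P[m][:,2].mean(),r)
    # pestle shaft
    for lo,hi in[(.045,.07),(.07,.1),(.1,.13),(.13,.16),(.16,.172),(.172,.185)]:
        m=ok&(z>lo)&(z<hi)&(abs(x-.48)<.06)&(abs(y-.29)<.06)
        if m.sum(): print("shaft",lo,hi,m.sum(),P[m].mean(0).round(4),P[m].min(0).round(3),P[m].max(0).round(3))
    m=ok&(z>.003)&(z<.012)&(abs(x-.48)<.08)&(abs(y-.28)<.08)
    print("coaster",m.sum(),P[m][:,2].mean(),cv2.minEnclosingCircle(P[m][:,:2].astype(np.float32)*1000))
    m=ok&(z>.118)&(z<.132)&(abs(x-.53)<.1)&(abs(y-.1)<.12)
    print("rim",m.sum(),P[m][:,2].max(),cv2.minEnclosingCircle(P[m][:,:2].astype(np.float32)*1000))
    m=ok&(z>.112)&(z<.128)&(abs(x-.53)<.05)&(abs(y+.1)<.07)
    if m.sum()>5: print("bar",m.sum(),P[m].mean(0),cv2.minAreaRect(P[m][:,:2].astype(np.float32)*1000))
im=cs["top"]["pixels"][:,:,::-1]
a=cv2.resize(im[195:305,215:440],None,fx=3.5,fy=3.5,interpolation=cv2.INTER_CUBIC); cv2.imwrite("pics/topz.png",a)
im=cs["scene"]["pixels"][:,:,::-1]
a=cv2.resize(im[180:340,230:430],None,fx=3.5,fy=3.5,interpolation=cv2.INTER_CUBIC); cv2.imwrite("pics/scz.png",a)
E
```

```text
top deck 5778 0.075358822924899 ((527.6217651367188, -19.892562866210938), (157.90988159179688, 355.6167297363281), 6.450188636779785)
shaft 0.045 0.07 13 [0.4866 0.2938 0.0591] [0.479 0.292 0.047] [0.495 0.297 0.07 ]
shaft 0.07 0.1 16 [0.4859 0.294  0.0864] [0.479 0.291 0.073] [0.495 0.298 0.097]
shaft 0.1 0.13 17 [0.4856 0.2941 0.1154] [0.478 0.292 0.101] [0.494 0.299 0.129]
shaft 0.13 0.16 21 [0.4866 0.2942 0.1448] [0.478 0.291 0.131] [0.496 0.299 0.159]
shaft 0.16 0.172 15 [0.4863 0.2981 0.1698] [0.48  0.292 0.164] [0.495 0.308 0.172]
shaft 0.172 0.185 33 [0.4873 0.2998 0.1754] [0.48  0.293 0.172] [0.495 0.307 0.18 ]
coaster 1104 0.0059928830158958845 ((482.0998840332031, 280.128662109375), 104.7438735961914)
rim 340 0.13147941089336346 ((518.1275634765625, 68.83815002441406), 71.69420623779297)
bar 128 [ 0.53880693 -0.11430634  0.11869404] ((538.857666015625, -114.371337890625), (55.81206512451172, 14.789966583251953), 5.807982444763184)
scene deck 3991 0.07474543655632564 ((528.9239501953125, -17.596023559570312), (158.43609619140625, 357.05609130859375), 6.358278751373291)
shaft 0.045 0.07 38 [0.4916 0.3049 0.0584] [0.483 0.294 0.045] [0.497 0.31  0.069]
shaft 0.07 0.1 48 [0.4919 0.3047 0.0862] [0.482 0.294 0.07 ] [0.497 0.311 0.1  ]
shaft 0.1 0.13 54 [0.4921 0.3039 0.1152] [0.483 0.293 0.1  ] [0.497 0.31  0.13 ]
shaft 0.13 0.16 50 [0.4921 0.3048 0.1452] [0.482 0.295 0.131] [0.496 0.311 0.16 ]
shaft 0.16 0.172 27 [0.4929 0.3055 0.1673] [0.484 0.294 0.161] [0.499 0.312 0.172]
shaft 0.172 0.185 32 [0.4887 0.3029 0.1746] [0.482 0.295 0.172] [0.496 0.311 0.179]
coaster 1025 0.0062552846012008416 ((480.99432373046875, 277.37762451171875), 101.60432434082031)
rim 349 0.1288051292418011 ((518.2027587890625, 68.5095443725586), 74.95352172851562)
bar 91 [ 0.5397857  -0.11129255  0.11795884] ((539.7149658203125, -111.38900756835938), (55.96186447143555, 16.539167404174805), 3.6457362174987793)
```

View pics/topz.png

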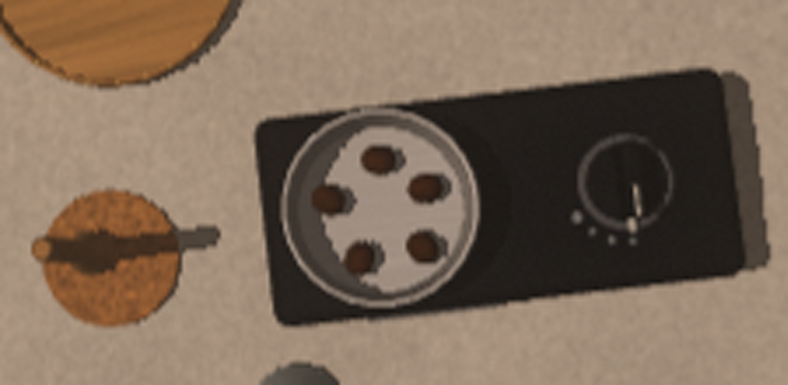

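View pics/scz.png

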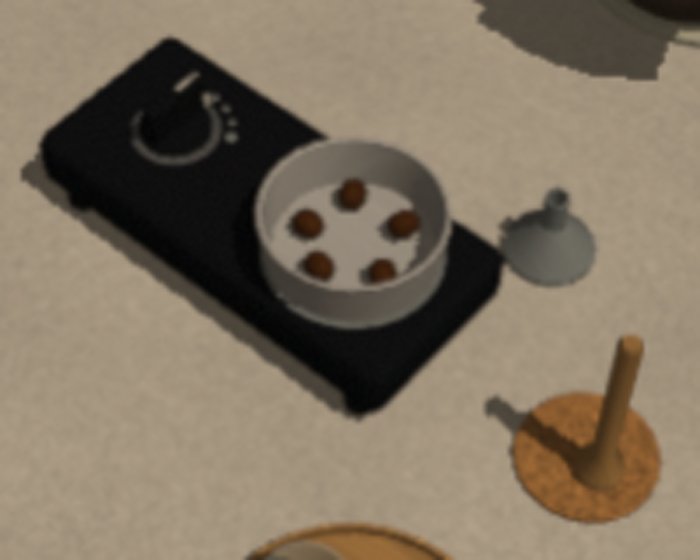

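```bash
cat >> h.py <<'E'
def toolR(o): return R.from_euler('xyz',o["tcp_rot"],degrees=True)
def downR(yaw): # tool x down, tool y at world heading yaw deg
    y=np.array([np.cos(np.radians(yaw)),np.sin(np.radians(yaw)),0]);x=np.array([0,0,-1.])
    return R.from_matrix(np.c_[x,y,np.cross(x,y)])
def delta(pos,yaw,o=None):
    o=o or get_obs(); T=toolR(o)
    return (T.inv().apply(np.array(pos)-o["ee_pos"])*1000).round(1),(T.inv()*downR(yaw)).as_rotvec().round(4)
E
python3 - <<'E'
from h import *
import pickle
o=get_obs(); print(toolR(o).as_matrix().round(3), o["q"].round(1))
cs=pickle.load(open("c1.pkl","rb"))
print(atz(cs["top"],[[247,268.4]],.006),atz(cs["scene"],[[397.7,310.6]],.006))
# color-based coaster fit
for n,b in(("top",(225,235,275,300)),("scene",(370,285,425,335))):
    c=cs[n];P=cloud(c);x,y,z=P[...,0],P[...,1],P[...,2]
    hsv=cv2.cvtColor(c["pixels"],cv2.COLOR_RGB2HSV)
    m=(hsv[...,1]>110)&(c["range_z"]>0)&(z<.012)&(np.hypot(x-.482,y-.28)<.075)
    cnt=max(cv2.findContours(m.astype(np.uint8),0,1)[0],key=cv2.contourArea).reshape(-1,2)
    W=atz(c,cnt,.006)[:,:2]
    print(n,m.sum(),cv2.minEnclosingCircle((W*1000).astype(np.float32)),cv2.fitEllipse((W*1000).astype(np.float32)))
# pods (top, fits at z .091)
c=cs["top"]
hsv=cv2.cvtColor(c["pixels"],cv2.COLOR_RGB2HSV)
m=np.zeros((480,640),np.uint8);cv2.circle(m,(323,253),24,1,-1)
m=m&(hsv[...,1]>110).astype(np.uint8)
k,_,st,ce=cv2.connectedComponentsWithStats(m)
for i in range(1,k):
    if st[i,4]>15: 
        p=atz(c,[ce[i]],.095)[0]; print(st[i,4],p.round(4),(p[:2]-[.518,.069]).round(4))
print(get_obs()["time"])
E
```

```text
[[-0.     0.422 -0.907]
 [ 0.    -0.907 -0.422]
 [-1.    -0.     0.   ]] [-65.    5.   10.1  95.1  -0.   90. ]
[[0.48125454 0.28315099 0.006     ]] [[0.48465641 0.28996861 0.006     ]]
top 1009 ((481.3204345703125, 285.35980224609375), 54.617713928222656) ((480.5240173339844, 282.6078796386719), (101.8620376586914, 105.57801055908203), 70.38858032226562)
scene 966 ((483.66937255859375, 287.5158996582031), 55.097415924072266) ((485.5344543457031, 286.30267333984375), (101.61317443847656, 104.1214828491211), 10.312673568725586)
49 [0.553  0.0708 0.095 ] [0.035  0.0018]
53 [0.5323 0.036  0.095 ] [ 0.0143 -0.033 ]
55 [0.5238 0.1086 0.095 ] [0.0058 0.0396]
51 [0.4874 0.0378 0.095 ] [-0.0306 -0.0312]
48 [0.4796 0.0851 0.095 ] [-0.0384  0.0161]
1.65
```

```bash
python3 - <<'E'
from h import *
print(delta([.487,.300,.24],31.6), delta([.40,-.1,.28],-15))
E
```

```text
(array([  -8.7, -616.4, -568.1]), array([-1.6865, -0.    ,  0.    ])) (array([ -48.7, -290.5, -320.4]), array([-0.8732, -0.    ,  0.    ]))
```

Request:
apply_moves --rows '[[[-12,-34,-32,-0.094,0,0,1],[-24,-68,-63,-0.187,0,0,1],[-36,-103,-95,-0.281,0,0,1],[-45,-137,-126,-0.375,0,0,1],[-50,-171,-158,-0.468,0,0,1],[-50,-205,-189,-0.562,0,0,1],[-50,-240,-221,-0.656,0,0,1],[-50,-274,-252,-0.75,0,0,1],[-50,-308,-284,-0.843,0,0,1],[-50,-342,-316,-0.937,0,0,1],[-50,-377,-347,-1.031,0,0,1],[-50,-411,-379,-1.124,0,0,1],[-50,-445,-410,-1.218,0,0,1],[-45,-479,-442,-1.312,0,0,1],[-36,-514,-473,-1.405,0,0,1],[-25,-548,-505,-1.499,0,0,1],[-15,-582,-537,-1.593,0,0,1],[-9,-616,-568,-1.686,0,0,1],[-9,-616,-568,-1.686,0,0,1],[-9,-616,-568,-1.686,0,0,1]]]' --newtons 60

```text
time: 3.65
ee_pos: [0.4868, 0.3002, 0.2393]
tcp_rot: [-85.5, 89.9, -143.9]
wrist_force: [-0.7, -0.5, 0.0]
opening: 0.0851
```

```bash
python3 - <<'E'
from h import *
o=get_obs(); print(o["time"],o["ee_pos"],toolR(o).as_matrix().round(3),o["q"].round(1))
c=cams.camera("wrist"); cv2.imwrite("pics/w1.png",c["pixels"][:,:,::-1])
P=cloud(c);z=P[...,2]
for lo,hi in[(.04,.08),(.08,.11),(.11,.15),(.15,.172),(.173,.185)]:
    m=(c["range_z"]>0)&(z>lo)&(z<hi)&(abs(P[...,0]-.487)<.05)&(abs(P[...,1]-.3)<.05)
    if m.sum(): print(lo,m.sum(),P[m].mean(0).round(4),P[m].min(0).round(4),P[m].max(0).round(4))
print(c["eye"],proj(c,[.487,.300,.176]))
print(delta([.487,.300,.113],31.6))
E
```

```text
3.65 [0.48679381 0.30022857 0.23930811] [[-0.002  0.851  0.524]
 [-0.001  0.524 -0.851]
 [-1.    -0.002  0.   ]] [31.7  8.4 14.7 96.4 -0.  90. ]
0.04 172 [0.4817 0.3071 0.0611] [0.4763 0.2962 0.0402] [0.4917 0.3101 0.0799]
0.08 180 [0.4815 0.307  0.0957] [0.4762 0.2963 0.0801] [0.4918 0.3101 0.1099]
0.11 347 [0.4816 0.3071 0.1317] [0.4762 0.2966 0.1102] [0.4917 0.3102 0.15  ]
0.15 333 [0.482  0.3062 0.1636] [0.4761 0.2927 0.15  ] [0.494  0.3101 0.172 ]
0.173 499 [0.4845 0.3019 0.1754] [0.4771 0.2938 0.173 ] [0.4928 0.3091 0.1778]
[0.44782386 0.36266587 0.38185197] [[318.48325644 261.86264891]]
(array([127.2,   0.5,  -0.4]), array([-0.0008,  0.0002,  0.0007]))
```

View pics/w1.png

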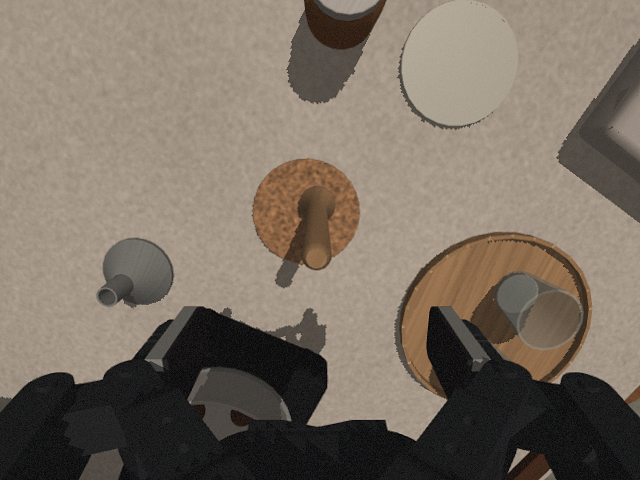

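Request:
apply_moves --rows '[[[35,0.5,-0.5,0,0,0,1],[70,1,-1,0,0,0,1],[100,1,-1,0,0,0,1],[118,1,-1,0,0,0,1],[127,1,-1,0,0,0,1],[127,1,-1,0,0,0,1],[127,1,-1,0,0,0,0],[127,1,-1,0,0,0,0],[127,1,-1,0,0,0,0],[127,1,-1,0,0,0,0],[127,1,-1,0,0,0,0],[127,1,-1,0,0,0,0],[127,1,-1,0,0,0,0],[127,1,-1,0,0,0,0]]]' --newtons 60

```text
time: 5.1
ee_pos: [0.4871, 0.3008, 0.1137]
tcp_rot: [-56.2, 90.0, -114.7]
wrist_force: [-1.9, -0.9, 4.6]
opening: 0.0165
```

```bash
python3 - <<'E'
from h import *
o=get_obs(); print(o["time"],o["ee_pos"],o["opening"],o["wrist_force"],o["q"].round(1))
c=cams.camera("wrist"); cv2.imwrite("pics/w2.png",c["pixels"][:,:,::-1])
c=cams.camera("scene"); cv2.imwrite("pics/s2.png",cv2.resize(c["pixels"][150:370,300:540,::-1],None,fx=2.5,fy=2.5))
E
```

```text
5.1 [0.48713621 0.30078686 0.11366808] 0.016519826089793604 [-1.93056289 -0.9442725   4.57987195] [31.7  7.3 -0.4 82.3 -0.  90.1]
```

View pics/w2.png

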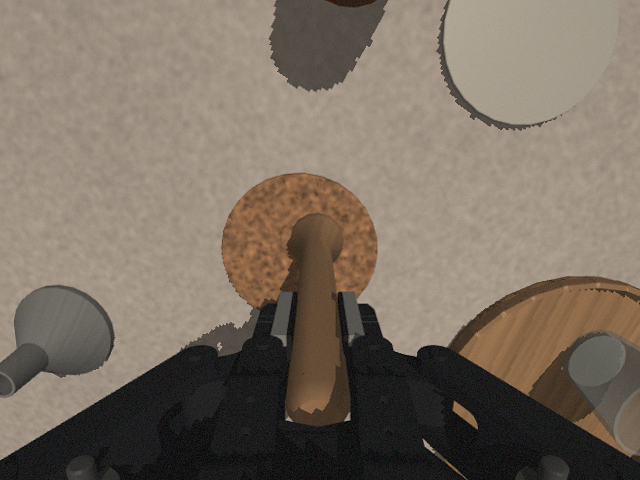

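View pics/s2.png

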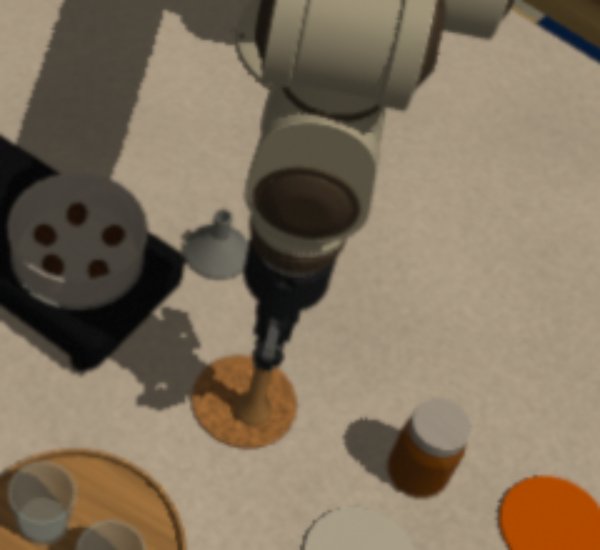

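```bash
python3 - <<'E'
from h import *
o=get_obs(); print(o["opening"],o["wrist_force"])
T=toolR(o)
for p in ([.487,.3,.274],[.5175,.0685,.274],[.5175,.0685,.1935]): print((T.inv().apply(np.array(p)-o["ee_pos"])*1000).round(1))
E
```

```text
0.01679450273511752 [-2.22220183 -0.05120773  5.13547697]
[-160.3   -0.6    0.6]
[-160.3  -95.7  213.8]
[-79.8 -95.7 213.8]
```

Request:
apply_moves --rows '[[[-10,0,0,0,0,0,0],[-40,0,0,0,0,0,0],[-80,0,0,0,0,0,0],[-120,0,0,0,0,0,0],[-150,-3,7,0,0,0,0],[-160,-16,36,0,0,0,0],[-160,-32,71,0,0,0,0],[-160,-48,107,0,0,0,0],[-160,-64,142,0,0,0,0],[-160,-80,178,0,0,0,0],[-160,-91,203,0,0,0,0],[-160,-96,214,0,0,0,0],[-160,-96,214,0,0,0,0],[-160,-96,214,0,0,0,0]]]'

```text
time: 6.6
ee_pos: [0.5174, 0.0688, 0.2738]
tcp_rot: [-148.3, 90.0, 153.2]
wrist_force: [-0.0, 0.2, -0.8]
opening: 0.0165
```

```bash
python3 - <<'E'
from h import *
o=get_obs(); print(o["time"],o["ee_pos"],o["opening"],o["wrist_force"],o["q"].round(1))
import pickle
c=cams.camera("wrist"); cv2.imwrite("pics/w3.png",c["pixels"][:,:,::-1]); pickle.dump(c,open("w3.pkl","wb"))
c=cams.camera("scene"); cv2.imwrite("pics/s3.png",cv2.resize(c["pixels"][120:340,200:440,::-1],None,fx=2.5,fy=2.5));pickle.dump(c,open("s3.pkl","wb"))
E
```

```text
6.6 [0.51736608 0.06880309 0.27382171] 0.016531361707108092 [-0.02051506  0.22826962 -0.80223235] [ 7.6  2.3 12.  99.7  0.  66. ]
```

View pics/w3.png

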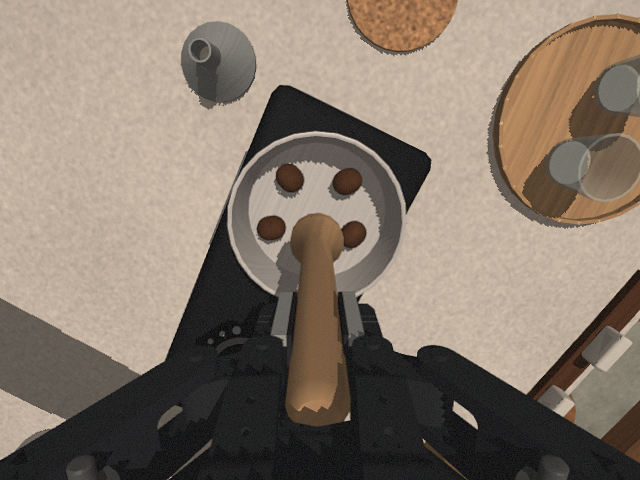

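View pics/s3.png

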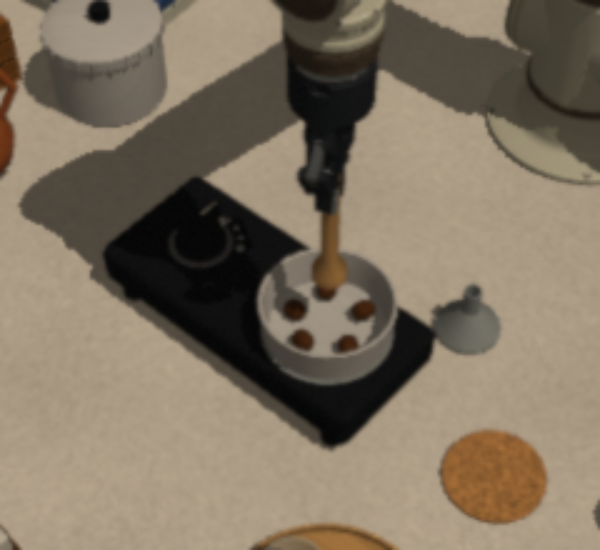

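```bash
python3 - <<'E'
from h import *
import pickle
c=pickle.load(open("w3.pkl","rb"));P=cloud(c);z=P[...,2];x,y=P[...,0],P[...,1]
m=(c["range_z"]>0)&(z>.120)&(z<.130)&(abs(np.hypot(x-.518,y-.069)-.070)<.012)
Q=P[m]; A=np.c_[2*Q[:,0],2*Q[:,1],np.ones(len(Q))]
s=np.linalg.lstsq(A,(Q[:,:2]**2).sum(1),rcond=None)[0]; print("rim",len(Q),s[:2],np.sqrt(s[2]+s[0]**2+s[1]**2))
m=(c["range_z"]>0)&(np.hypot(x-.518,y-.069)<.055)&(z>.07)&(z<.085); print("floor z",np.median(z[m]))
for lo,hi in[(.165,.2),(.2,.23)]:
    m=(c["range_z"]>0)&(z>lo)&(z<hi)&(np.hypot(x-.518,y-.069)<.04)
    print(lo,m.sum(),P[m].mean(0),P[m].min(0))
c=pickle.load(open("s3.pkl","rb"));P=cloud(c);x,y,z=P[...,0],P[...,1],P[...,2]
hsv=cv2.cvtColor(c["pixels"],cv2.COLOR_RGB2HSV)
m=(hsv[...,1]>110)&(z<.012)&(np.hypot(x-.482,y-.286)<.075)
cnt=max(cv2.findContours(m.astype(np.uint8),0,1)[0],key=cv2.contourArea).reshape(-1,2)
print("coaster",cv2.fitEllipse((atz(c,cnt,.006)[:,:2]*1000).astype(np.float32)))
o=get_obs();T=toolR(o)
print(T.as_matrix().round(3),(T.inv().apply([.5178,.069,.193]-o["ee_pos"])*1000).round(1),o["time"])
E
```

```text
rim 2882 [0.51560172 0.06928413] 0.06864790925470486
floor z 0.08003992250877376
0.165 1611 [0.51186741 0.07610855 0.18506234] [0.49812792 0.05229194 0.16501698]
0.2 480 [0.5122654  0.07545695 0.21593613] [0.50708714 0.06453233 0.20004186]
coaster ((483.7807312011719, 287.4240417480469), (106.20063018798828, 107.35653686523438), 130.34283447265625)
[[-0.     0.852  0.524]
 [-0.     0.524 -0.852]
 [-1.    -0.    -0.   ]] [80.7  0.3  0.5] 6.7
```

Request:
apply_moves --rows '[[[30,0,0,0,0,0,0],[55,0,0,0,0,0,0],[70,0,0,0,0,0,0],[78,0,0,0,0,0,0],[81,0,0,0,0,0,0],[81,0,0,0,0,0,0],[81,0,0,0,0,0,0],[81,0,0,0,0,0,0]]]'

```text
time: 7.5
ee_pos: [0.5176, 0.0694, 0.1936]
tcp_rot: [64.4, 89.9, 6.0]
wrist_force: [0.1, -0.1, -1.6]
opening: 0.0165
```

```bash
python3 - <<'E'
from h import *
o=get_obs(); print(o["time"],o["ee_pos"],o["opening"],o["wrist_force"])
T=toolR(o)
b=T.inv().apply([.517,.069,o["ee_pos"][2]]-o["ee_pos"])*1000
print("c",b.round(1))
r=31
for i in range(0,61):
    a=np.radians(10+12*i); print(i,(r*np.cos(a)).round(1),(r*np.sin(a)).round(1),end="; ")
c=cams.camera("scene"); cv2.imwrite("pics/s4.png",cv2.resize(c["pixels"][180:340,240:440,::-1],None,fx=3,fy=3))
E
```

```text
7.5 [0.51760425 0.06939021 0.19359586] 0.016479680713586627 [ 0.08573223 -0.0707151  -1.58256212]
c [-0.  -0.7  0. ]
0 30.5 5.4; 1 28.7 11.6; 2 25.7 17.3; 3 21.5 22.3; 4 16.4 26.3; 5 10.6 29.1; 6 4.3 30.7; 7 -2.2 30.9; 8 -8.5 29.8; 9 -14.6 27.4; 10 -19.9 23.7; 11 -24.4 19.1; 12 -27.9 13.6; 13 -30.1 7.5; 14 -31.0 1.1; 15 -30.5 -5.4; 16 -28.7 -11.6; 17 -25.7 -17.3; 18 -21.5 -22.3; 19 -16.4 -26.3; 20 -10.6 -29.1; 21 -4.3 -30.7; 22 2.2 -30.9; 23 8.5 -29.8; 24 14.6 -27.4; 25 19.9 -23.7; 26 24.4 -19.1; 27 27.9 -13.6; 28 30.1 -7.5; 29 31.0 -1.1; 30 30.5 5.4; 31 28.7 11.6; 32 25.7 17.3; 33 21.5 22.3; 34 16.4 26.3; 35 10.6 29.1; 36 4.3 30.7; 37 -2.2 30.9; 38 -8.5 29.8; 39 -14.6 27.4; 40 -19.9 23.7; 41 -24.4 19.1; 42 -27.9 13.6; 43 -30.1 7.5; 44 -31.0 1.1; 45 -30.5 -5.4; 46 -28.7 -11.6; 47 -25.7 -17.3; 48 -21.5 -22.3; 49 -16.4 -26.3; 50 -10.6 -29.1; 51 -4.3 -30.7; 52 2.2 -30.9; 53 8.5 -29.8; 54 14.6 -27.4; 55 19.9 -23.7; 56 24.4 -19.1; 57 27.9 -13.6; 58 30.1 -7.5; 59 31.0 -1.1; 60 30.5 5.4;
```

View pics/s4.png

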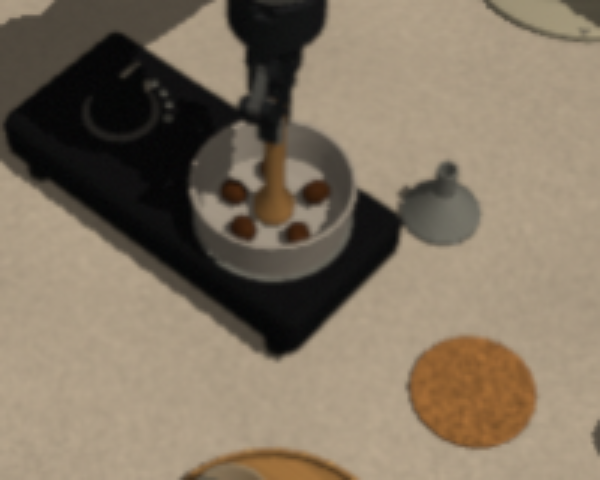

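Request:
apply_moves --rows '[[[0,7,1,0,0,0,0],[0,14,2,0,0,0,0],[0,21,3.5,0,0,0,0],[0,27,4.5,0,0,0,0],[0,29.8,5.4,0,0,0,0],[0,28,11.6,0,0,0,0],[0,25,17.3,0,0,0,0],[0,20.8,22.3,0,0,0,0],[0,15.7,26.3,0,0,0,0],[0,9.9,29.1,0,0,0,0],[0,3.6,30.7,0,0,0,0],[0,-2.9,30.9,0,0,0,0],[0,-9.2,29.8,0,0,0,0],[0,-15.3,27.4,0,0,0,0],[0,-20.6,23.7,0,0,0,0],[0,-25.1,19.1,0,0,0,0],[0,-28.6,13.6,0,0,0,0],[0,-30.8,7.5,0,0,0,0],[0,-31.7,1.1,0,0,0,0]]]'

```text
time: 9.45
ee_pos: [0.4905, 0.0518, 0.1935]
tcp_rot: [13.8, 89.9, -44.6]
wrist_force: [0.7, -0.9, -0.2]
opening: 0.0169
```

```bash
python3 - <<'E'
from h import *
o=get_obs(); print(o["time"],o["ee_pos"],o["opening"],o["wrist_force"],o["torque"])
T=toolR(o)
b=T.inv().apply([.517,.069,.1936]-o["ee_pos"])*1000
print("c",b.round(1), (T.inv()*downR(31.6)).as_rotvec().round(4))
for i in range(15,61):
    a=np.radians(10+12*i); print(i,(31*np.cos(a)+b[1]).round(1),(31*np.sin(a)+b[2]).round(1),end="; ")
c=cams.camera("scene"); cv2.imwrite("pics/s5.png",cv2.resize(c["pixels"][180:340,240:440,::-1],None,fx=3,fy=3))
E
```

```text
9.45 [0.49049935 0.05179248 0.1934987 ] 0.01686197432164223 [ 0.72649451 -0.92597547 -0.23343619] [ 0.00783116 -0.31255468 -0.05784068]
c [-0.1 31.6 -0.8] [ 0.0003  0.001  -0.0002]
15 1.1 -6.1; 16 2.8 -12.4; 17 5.9 -18.1; 18 10.1 -23.1; 19 15.2 -27.1; 20 21.0 -29.9; 21 27.3 -31.5; 22 33.8 -31.7; 23 40.1 -30.6; 24 46.1 -28.1; 25 51.5 -24.5; 26 56.0 -19.8; 27 59.5 -14.4; 28 61.7 -8.3; 29 62.6 -1.8; 30 62.1 4.6; 31 60.3 10.9; 32 57.3 16.6; 33 53.1 21.5; 34 48.0 25.5; 35 42.2 28.4; 36 35.9 29.9; 37 29.4 30.2; 38 23.0 29.0; 39 17.0 26.6; 40 11.7 23.0; 41 7.2 18.3; 42 3.7 12.8; 43 1.5 6.7; 44 0.6 0.3; 45 1.1 -6.1; 46 2.8 -12.4; 47 5.9 -18.1; 48 10.1 -23.1; 49 15.2 -27.1; 50 21.0 -29.9; 51 27.3 -31.5; 52 33.8 -31.7; 53 40.1 -30.6; 54 46.1 -28.1; 55 51.5 -24.5; 56 56.0 -19.8; 57 59.5 -14.4; 58 61.7 -8.3; 59 62.6 -1.8; 60 62.1 4.6;
```

View pics/s5.png

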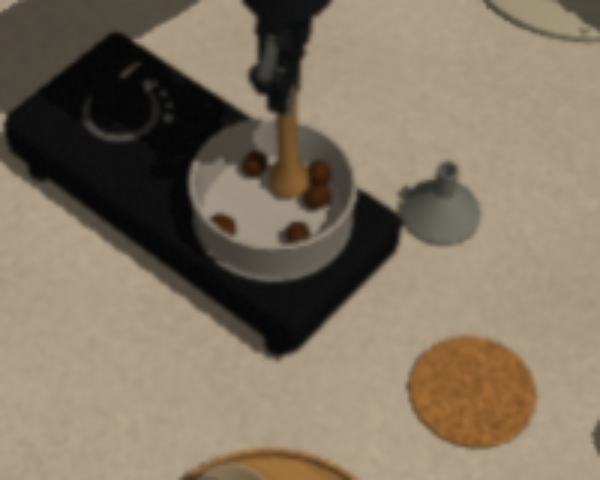

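Stirring works: the foot is at (288,180) in the crop, all five pods are in the bowl, and they are shifting.

Request:
apply_moves --rows '[[[0,1.1,-6.1,0,0,0,0],[0,2.8,-12.4,0,0,0,0],[0,5.9,-18.1,0,0,0,0],[0,10.1,-23.1,0,0,0,0],[0,15.2,-27.1,0,0,0,0],[0,21,-29.9,0,0,0,0],[0,27.3,-31.5,0,0,0,0],[0,33.8,-31.7,0,0,0,0],[0,40.1,-30.6,0,0,0,0],[0,46.1,-28.1,0,0,0,0],[0,51.5,-24.5,0,0,0,0],[0,56,-19.8,0,0,0,0],[0,59.5,-14.4,0,0,0,0],[0,61.7,-8.3,0,0,0,0],[0,62.6,-1.8,0,0,0,0]]]'

```text
time: 11.0
ee_pos: [0.5404, 0.0857, 0.1923]
tcp_rot: [-97.9, 89.6, -156.3]
wrist_force: [-7.2, -5.6, -0.5]
opening: 0.0169
```

```bash
python3 - <<'E'
from h import *
o=get_obs(); print(o["time"],o["ee_pos"],o["opening"],o["wrist_force"],o["torque"])
T=toolR(o)
b=T.inv().apply([.517,.069,.1936]-o["ee_pos"])*1000
print("c",b.round(1), (T.inv()*downR(31.6)).as_rotvec().round(4))
for i in range(30,61):
    a=np.radians(10+12*i); print(i,(31*np.cos(a)+b[1]).round(1),(31*np.sin(a)+b[2]).round(1),end="; ")
c=cams.camera("scene"); cv2.imwrite("pics/s6.png",cv2.resize(c["pixels"][180:340,240:440,::-1],None,fx=3,fy=3))
E
```

```text
11.0 [0.5404061  0.08565708 0.19225686] 0.016868759708359125 [-7.17453877 -5.59194188 -0.48673605] [-1.79847789  1.98854742  0.02197251]
c [ -1.2 -28.7   1.9] [ 0.0003 -0.0009  0.0067]
30 1.9 7.3; 31 0.1 13.5; 32 -3.0 19.2; 33 -7.1 24.2; 34 -12.2 28.2; 35 -18.1 31.0; 36 -24.4 32.6; 37 -30.8 32.8; 38 -37.2 31.7; 39 -43.2 29.3; 40 -48.6 25.7; 41 -53.1 21.0; 42 -56.5 15.5; 43 -58.8 9.4; 44 -59.7 3.0; 45 -59.2 -3.5; 46 -57.4 -9.7; 47 -54.4 -15.4; 48 -50.2 -20.4; 49 -45.1 -24.4; 50 -39.3 -27.2; 51 -33.0 -28.8; 52 -26.5 -29.0; 53 -20.1 -27.9; 54 -14.1 -25.5; 55 -8.7 -21.8; 56 -4.2 -17.2; 57 -0.8 -11.7; 58 1.4 -5.6; 59 2.3 0.8; 60 1.9 7.3;
```

View pics/s6.png

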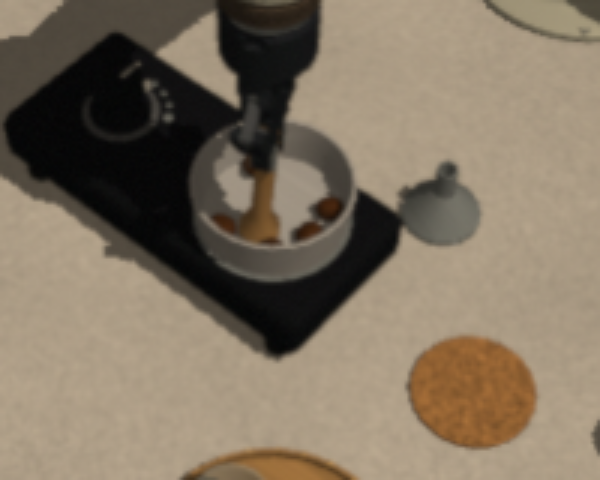

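```bash
python3 - <<'E'
import numpy as np
b=[-28.7,1.9]
for i in range(30,46):
    a=np.radians(10+12*i); print(i,(20*np.cos(a)+b[0]).round(1),(20*np.sin(a)+b[1]).round(1),end="; ")
E
```

```text
30 -9.0 5.4; 31 -10.2 9.4; 32 -12.1 13.1; 33 -14.8 16.3; 34 -18.1 18.9; 35 -21.9 20.7; 36 -25.9 21.7; 37 -30.1 21.9; 38 -34.2 21.1; 39 -38.1 19.6; 40 -41.6 17.2; 41 -44.5 14.2; 42 -46.7 10.7; 43 -48.1 6.7; 44 -48.7 2.6; 45 -48.4 -1.6;
```

Request:
apply_moves --rows '[[[-1,-4,0,0,0,0.0067,0],[-1,-8,1,0,0,0.0067,0],[-1,-10,3,0,0,0.0067,0],[-1,-10.2,8,0,0,0.0067,0],[-1,-12.1,13.1,0,0,0.0067,0],[-1,-14.8,16.3,0,0,0.0067,0],[-1,-18.1,18.9,0,0,0.0067,0],[-1,-21.9,20.7,0,0,0.0067,0],[-1,-25.9,21.7,0,0,0.0067,0],[-1,-30.1,21.9,0,0,0.0067,0]]]'

```text
time: 12.05
ee_pos: [0.5271, 0.0503, 0.1936]
tcp_rot: [83.5, 89.9, 25.1]
wrist_force: [0.1, 0.5, -2.0]
opening: 0.017
```

```bash
python3 - <<'E'
from h import *
o=get_obs(); print(o["time"],o["ee_pos"],o["opening"],o["wrist_force"],o["torque"])
T=toolR(o)
b=T.inv().apply([.517,.069,.1936]-o["ee_pos"])*1000
print("c",b.round(1), (T.inv()*downR(31.6)).as_rotvec().round(4))
for i in range(38,61):
    a=np.radians(10+12*i); print(i,(20*np.cos(a)+b[1]).round(1),(20*np.sin(a)+b[2]).round(1),end="; ")
c=cams.camera("scene"); cv2.imwrite("pics/s7.png",cv2.resize(c["pixels"][180:340,240:440,::-1],None,fx=3,fy=3))
E
```

```text
12.05 [0.52709476 0.05032491 0.19358512] 0.01700077409453964 [ 0.12900684  0.48439574 -2.04103072] [ 0.04111451 -0.05229497  0.06768297]
c [ -0.    1.2 -21.2] [-0.0004  0.0002 -0.0016]
38 -4.3 -2.0; 39 -8.2 -3.5; 40 -11.7 -5.9; 41 -14.6 -8.9; 42 -16.8 -12.4; 43 -18.2 -16.4; 44 -18.8 -20.5; 45 -18.5 -24.7; 46 -17.4 -28.7; 47 -15.4 -32.4; 48 -12.7 -35.6; 49 -9.4 -38.2; 50 -5.7 -40.0; 51 -1.6 -41.0; 52 2.6 -41.1; 53 6.7 -40.4; 54 10.6 -38.9; 55 14.0 -36.5; 56 16.9 -33.5; 57 19.2 -30.0; 58 20.6 -26.0; 59 21.2 -21.9; 60 20.9 -17.7;
```

View pics/s7.png

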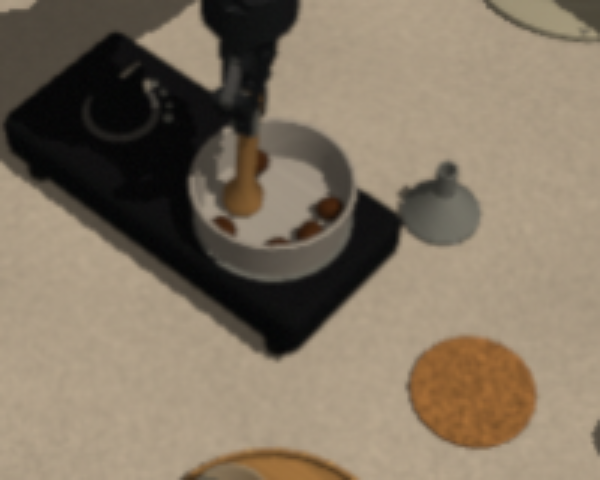

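Request:
apply_moves --rows '[[[0,-4.3,-2,0,0,0,0],[0,-8.2,-3.5,0,0,0,0],[0,-11.7,-5.9,0,0,0,0],[0,-14.6,-8.9,0,0,0,0],[0,-16.8,-12.4,0,0,0,0],[0,-18.2,-16.4,0,0,0,0],[0,-18.8,-20.5,0,0,0,0],[0,-18.5,-24.7,0,0,0,0],[0,-17.4,-28.7,0,0,0,0],[0,-15.4,-32.4,0,0,0,0],[0,-12.7,-35.6,0,0,0,0],[0,-9.4,-38.2,0,0,0,0],[0,-5.7,-40,0,0,0,0],[0,-1.6,-41,0,0,0,0],[0,2.6,-41.1,0,0,0,0],[0,6.7,-40.4,0,0,0,0],[0,10.6,-38.9,0,0,0,0],[0,14,-36.5,0,0,0,0],[0,16.9,-33.5,0,0,0,0],[0,19.2,-30,0,0,0,0]]]'

```text
time: 14.1
ee_pos: [0.5277, 0.0856, 0.1937]
tcp_rot: [81.5, 89.9, 23.1]
wrist_force: [-0.4, 0.0, -0.3]
opening: 0.0168
```

```bash
python3 - <<'E'
from h import *
o=get_obs(); print(o["time"],o["ee_pos"],o["opening"],o["wrist_force"],o["torque"])
T=toolR(o)
for p in ([.517,.069,.1936],[.517,.069,.275]):
    print("c",(T.inv().apply(np.array(p)-o["ee_pos"])*1000).round(1), (T.inv()*downR(31.6)).as_rotvec().round(4))
c=cams.camera("top"); cv2.imwrite("pics/t8.png",cv2.resize(c["pixels"][195:305,215:440,::-1],None,fx=3.5,fy=3.5))
c=cams.camera("scene"); cv2.imwrite("pics/s8.png",cv2.resize(c["pixels"][180:340,240:440,::-1],None,fx=3,fy=3))
E
```

```text
14.1 [0.52766768 0.08558146 0.19371767] 0.016818170715042734 [-0.35280793  0.01061067 -0.3249666 ] [ 0.01016052 -0.00501211  0.0094904 ]
c [  0.1 -17.8   8.5] [-0.0004  0.0002 -0.0013]
c [-81.3 -17.7   8.6] [-0.0004  0.0002 -0.0013]
```

View pics/s8.png

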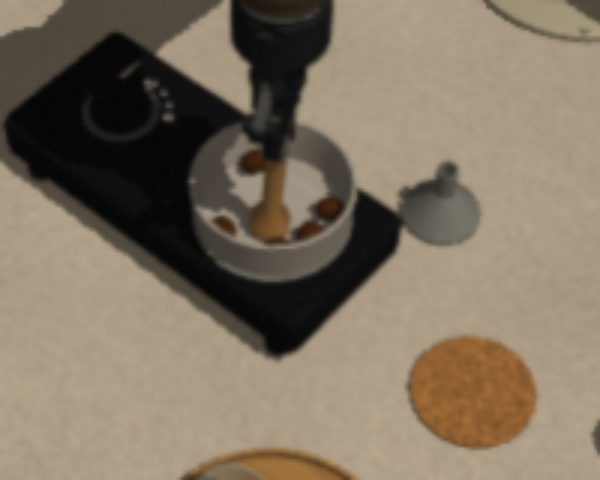

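View pics/t8.png

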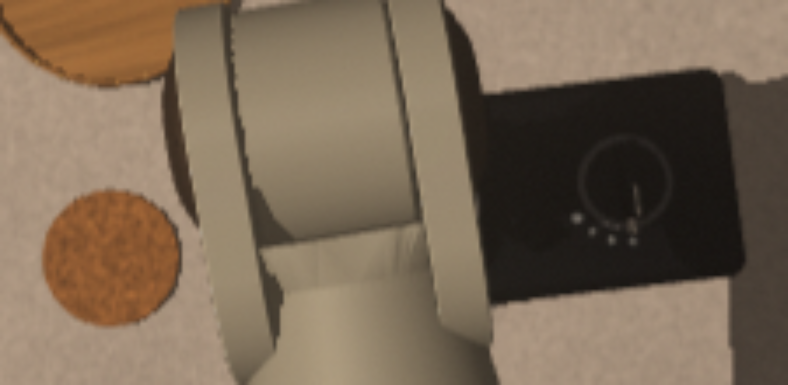

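```bash
python3 - <<'E'
from h import *
import pickle
c=pickle.load(open("c1.pkl","rb"))["scene"]
def W(l): 
    uv=np.array(l)/3+[240,180]; return atz(c,uv,.091)[:,:2]
i=W([(265,167),(233,190),(316,190),(242,227),(297,232)]) # s4-like crop
n=W([(252,160),(223,224),(277,242),(308,231),(330,207)])
i0=np.array([[.553,.0708],[.5323,.036],[.5238,.1086],[.4874,.0378],[.4796,.0851]])
h=lambda p:(np.degrees(np.arctan2(p[:,1]-.069,p[:,0]-.517)).round(0),(1000*np.hypot(p[:,1]-.069,p[:,0]-.517)).round(0))
print(h(i0));print(h(i));print(h(n))
print((1000*np.linalg.norm(n[:,None]-i0[None],axis=2)).round(0))
E
```

```text
(array([   3.,  -65.,   80., -133.,  157.]), array([36., 36., 40., 43., 41.]))
(array([-125.,  -65.,  156.,    3.,   81.]), array([40., 36., 41., 37., 39.]))
(array([-113.,  -13.,   53.,   92.,  132.]), array([50., 48., 43., 44., 51.]))
[[74. 37. 90. 18. 65.]
 [17. 38. 65. 79. 89.]
 [34. 68. 20. 86. 66.]
 [56. 79. 10. 80. 45.]
 [79. 86. 41. 70. 22.]]
```

```bash
python3 - <<'E'
import numpy as np
b=[-17.8,8.5]
L=[(20,-15),(20,-3),(21,10),(27,12),(32,13),(36,15)]+[(36,15+11*i) for i in range(1,15)]
for r,a in L:
    a=np.radians(a); print([0,(r*np.cos(a)+b[0]).round(1),(r*np.sin(a)+b[1]).round(1),0,0,0,0],end=", ")
E
```

```text
[0, np.float64(1.5), np.float64(3.3), 0, 0, 0, 0], [0, np.float64(2.2), np.float64(7.5), 0, 0, 0, 0], [0, np.float64(2.9), np.float64(12.1), 0, 0, 0, 0], [0, np.float64(8.6), np.float64(14.1), 0, 0, 0, 0], [0, np.float64(13.4), np.float64(15.7), 0, 0, 0, 0], [0, np.float64(17.0), np.float64(17.8), 0, 0, 0, 0], [0, np.float64(14.6), np.float64(24.3), 0, 0, 0, 0], [0, np.float64(11.0), np.float64(30.2), 0, 0, 0, 0], [0, np.float64(6.3), np.float64(35.3), 0, 0, 0, 0], [0, np.float64(0.7), np.float64(39.4), 0, 0, 0, 0], [0, np.float64(-5.5), np.float64(42.3), 0, 0, 0, 0], [0, np.float64(-12.2), np.float64(44.1), 0, 0, 0, 0], [0, np.float64(-19.1), np.float64(44.5), 0, 0, 0, 0], [0, np.float64(-25.9), np.float64(43.6), 0, 0, 0, 0], [0, np.float64(-32.4), np.float64(41.4), 0, 0, 0, 0], [0, np.float64(-38.4), np.float64(38.0), 0, 0, 0, 0], [0, np.float64(-43.7), np.float64(33.5), 0, 0, 0, 0], [0, np.float64(-48.0), np.float64(28.1), 0, 0, 0, 0], [0, np.float64(-51.2), np.float64(22.0), 0, 0, 0, 0], [0, np.float64(-53.1), np.float64(15.4), 0, 0, 0, 0],
```

Request:
apply_moves --rows '[[[0,1.5,3.3,0,0,0,0],[0,2.2,7.5,0,0,0,0],[0,2.9,12.1,0,0,0,0],[0,8.6,14.1,0,0,0,0],[0,13.4,15.7,0,0,0,0],[0,17,17.8,0,0,0,0],[0,14.6,24.3,0,0,0,0],[0,11,30.2,0,0,0,0],[0,6.3,35.3,0,0,0,0],[0,0.7,39.4,0,0,0,0],[0,-5.5,42.3,0,0,0,0],[0,-12.2,44.1,0,0,0,0],[0,-19.1,44.5,0,0,0,0],[0,-25.9,43.6,0,0,0,0],[0,-32.4,41.4,0,0,0,0],[0,-38.4,38,0,0,0,0]]]'

```text
time: 15.8
ee_pos: [0.5168, 0.0348, 0.1949]
tcp_rot: [94.0, 89.5, 35.6]
wrist_force: [12.6, 12.6, 1.2]
opening: 0.0166
```

```bash
python3 - <<'E'
from h import *
o=get_obs(); print(o["time"],o["ee_pos"],o["opening"],o["wrist_force"],o["torque"])
T=toolR(o)
for p in ([.517,.069,.1936],[.517,.069,.275]):
    print("c",(T.inv().apply(np.array(p)-o["ee_pos"])*1000).round(1), (T.inv()*downR(31.6)).as_rotvec().round(4))
c=cams.camera("scene"); cv2.imwrite("pics/s9.png",cv2.resize(c["pixels"][180:340,240:440,::-1],None,fx=3,fy=3))
E
```

```text
15.8 [0.51676737 0.03476788 0.19486738] 0.016615280514783694 [12.55644402 12.60587699  1.17427048] [ 3.90866366 -3.9511414  -0.00872376]
c [  1.5  18.1 -29. ] [ 0.     -0.0007 -0.0095]
c [-79.9  18.9 -29.1] [ 0.     -0.0007 -0.0095]
```

View pics/s9.png

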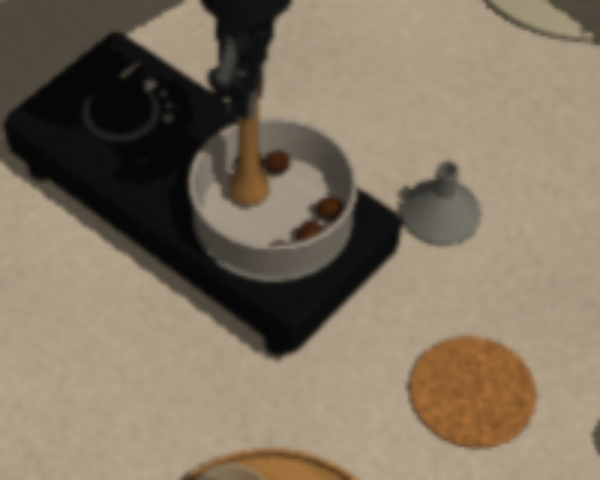

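Request:
apply_moves --rows '[[[1,2,-4,0,0,-0.009,0],[1,5,-8,0,0,-0.009,0],[1,9,-14,0,0,-0.009,0],[1,13,-21,0,0,-0.009,0],[1,16,-26,0,0,-0.009,0],[1,18,-29,0,0,-0.009,0],[1,18,-29,0,0,-0.009,0],[-12,18,-29,0,0,-0.009,0],[-32,18,-29,0,0,-0.009,0],[-55,18,-29,0,0,-0.009,0],[-75,18,-29,0,0,-0.009,0],[-80,18,-29,0,0,-0.009,0],[-80,18,-29,0,0,-0.009,0]]]'

```text
time: 17.15
ee_pos: [0.5158, 0.0683, 0.2763]
tcp_rot: [89.5, 89.9, 31.1]
wrist_force: [-1.0, 0.2, -1.4]
opening: 0.0167
```

```bash
python3 - <<'E'
from h import *
import pickle
o=get_obs(); print(o["time"],o["ee_pos"],o["opening"],o["wrist_force"],o["torque"])
T=toolR(o);print(T.as_matrix().round(3))
c=cams.camera("scene"); cv2.imwrite("pics/s10.png",cv2.resize(c["pixels"][140:340,240:440,::-1],None,fx=3,fy=3))
w=cams.camera("wrist"); cv2.imwrite("pics/w10.png",w["pixels"][:,:,::-1])
pickle.dump((c,w),open("p10.pkl","wb"))
for c in (c,w):
    P=cloud(c);z=P[...,2]
    for lo in (.165,.175,.185,.195,.205,.215,.225,.235):
        m=(c["range_z"]>0)&(z>lo)&(z<lo+.01)&(np.hypot(P[...,0]-.517,P[...,1]-.069)<.05)
        if m.sum(): print(lo,m.sum(),P[m].mean(0).round(4),P[m].min(0).round(4),P[m].max(0).round(4))
E
```

```text
17.15 [0.51582651 0.06833569 0.27626823] 0.01665811539567855 [-1.04971815  0.23816856 -1.42939719] [ 0.01583864 -0.01213007 -0.01631965]
[[ 0.001  0.852  0.524]
 [ 0.001  0.524 -0.852]
 [-1.     0.001  0.   ]]
0.165 26 [0.5258 0.0824 0.1719] [0.5077 0.0673 0.1671] [0.5339 0.0913 0.1749]
0.175 48 [0.5231 0.082  0.1808] [0.5014 0.0588 0.1752] [0.5346 0.0927 0.1849]
0.185 63 [0.5224 0.0788 0.1899] [0.5057 0.0612 0.1852] [0.5346 0.0898 0.195 ]
0.195 26 [0.5204 0.0781 0.1998] [0.5094 0.0689 0.1955] [0.5265 0.0844 0.2048]
0.205 20 [0.5204 0.0768 0.2096] [0.5097 0.0696 0.2056] [0.5257 0.0819 0.2144]
0.215 22 [0.5211 0.0768 0.2202] [0.5116 0.0685 0.2155] [0.5261 0.0819 0.225 ]
0.225 23 [0.5206 0.0771 0.2302] [0.5121 0.0682 0.2251] [0.527  0.0823 0.2344]
0.235 20 [0.5201 0.0763 0.2394] [0.5114 0.0679 0.2357] [0.5251 0.0813 0.2445]
0.165 105 [0.5076 0.084  0.1716] [0.4969 0.0688 0.1681] [0.5274 0.0893 0.175 ]
0.175 544 [0.51   0.0787 0.1817] [0.4969 0.0537 0.175 ] [0.5325 0.0893 0.185 ]
0.185 761 [0.5112 0.0766 0.1897] [0.4992 0.0571 0.185 ] [0.5302 0.0864 0.195 ]
0.195 264 [0.5115 0.0765 0.1982] [0.5042 0.0641 0.195 ] [0.5244 0.082  0.2049]
0.205 152 [0.5111 0.0767 0.2101] [0.5057 0.067  0.2052] [0.5212 0.0798 0.215 ]
0.215 166 [0.511  0.0766 0.2201] [0.5057 0.0664 0.215 ] [0.5207 0.0798 0.2248]
0.225 195 [0.511  0.0764 0.23  ] [0.5057 0.0659 0.225 ] [0.5212 0.0795 0.2349]
0.235 216 [0.5108 0.0764 0.2401] [0.5054 0.0663 0.235 ] [0.5211 0.0796 0.2449]
```

View pics/s10.png

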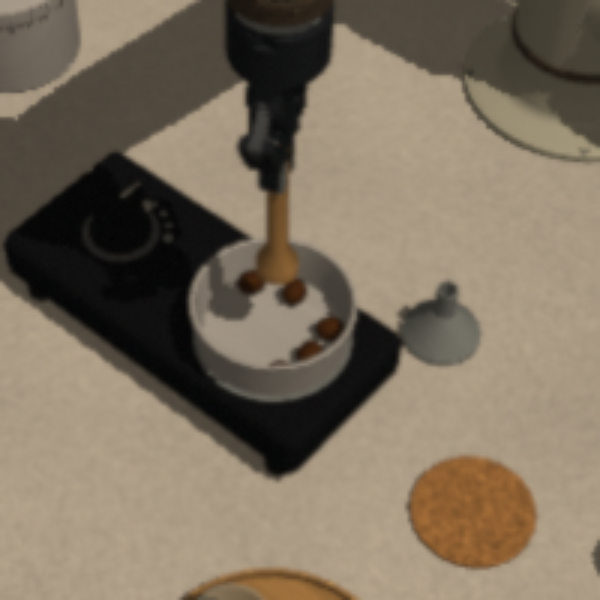

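View pics/w10.png

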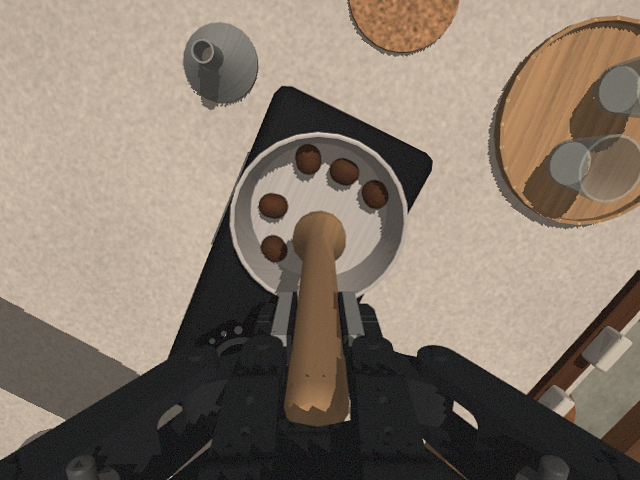

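```bash
python3 - <<'E'
from h import *
for p in ([.484,.289,.276],[.484,.289,.125],[.484,.289,.115]): print(delta(p,31.6))
E
```

```text
(array([  -1.3,   88.9, -204.4]), array([ 0.    , -0.001 ,  0.0008]))
(array([ 149.7,   89. , -204.2]), array([ 0.    , -0.001 ,  0.0008]))
(array([ 159.7,   89. , -204.2]), array([ 0.    , -0.001 ,  0.0008]))
```

Request:
apply_moves --rows '[[[0,7,-15,0,0,0,0],[0,20,-45,0,0,0,0],[0,37,-85,0,0,0,0],[0,55,-125,0,0,0,0],[0,72,-165,0,0,0,0],[0,83,-190,0,0,0,0],[0,89,-204,0,-0.001,0.001,0],[20,89,-204,0,-0.001,0.001,0],[60,89,-204,0,-0.001,0.001,0],[100,89,-204,0,-0.001,0.001,0],[130,89,-204,0,-0.001,0.001,0],[145,89,-204,0,-0.001,0.001,0],[152,89,-204,0,-0.001,0.001,0],[156,89,-204,0,-0.001,0.001,0],[156,89,-204,0,-0.001,0.001,0],[156,89,-204,0,-0.001,0.001,0]]]'

```text
time: 18.85
ee_pos: [0.4847, 0.2891, 0.1201]
tcp_rot: [90.4, 89.9, 32.0]
wrist_force: [0.1, -0.2, 0.1]
opening: 0.0166
```

```bash
python3 - <<'E'
from h import *
o=get_obs(); print(o["time"],o["ee_pos"],o["opening"],o["wrist_force"],o["torque"])
c=cams.camera("scene"); cv2.imwrite("pics/s11.png",cv2.resize(c["pixels"][200:360,340:520,::-1],None,fx=3,fy=3))
w=cams.camera("wrist"); cv2.imwrite("pics/w11.png",w["pixels"][:,:,::-1])
print(delta([.484,.289,.1137],31.6))
E
```

```text
18.85 [0.48468271 0.28911645 0.12010342] 0.016585532163684434 [ 0.0720258  -0.17256988  0.1183381 ] [ 0.04396439 -0.0275827   0.02128547]
(array([ 6.2, -0.5, -0.2]), array([ 0.0001, -0.    , -0.0018]))
```

View pics/s11.png

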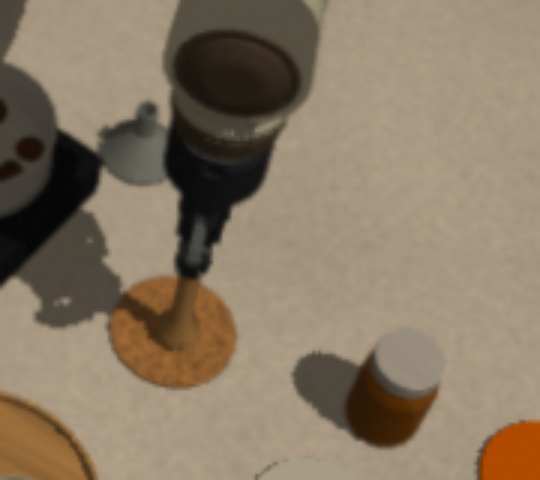

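View pics/w11.png

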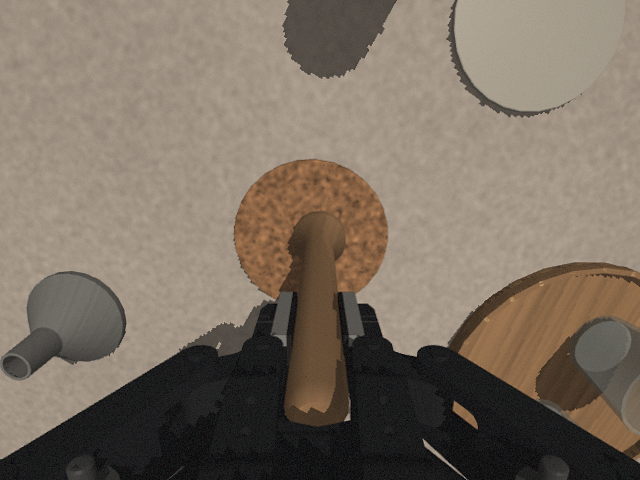

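The pestle foot is over the cork's middle, upright; I'll lower it the last few millimetres.

Request:
apply_moves --rows '[[[2,-0.5,0,0,0,0,0],[4,-0.5,0,0,0,0,0],[5,-0.5,0,0,0,0,0],[6,-0.5,0,0,0,0,0],[6.5,-0.5,0,0,0,0,0],[6.5,-0.5,0,0,0,0,0]]]'

```text
time: 19.55
ee_pos: [0.4842, 0.2889, 0.1135]
tcp_rot: [89.6, 89.9, 31.2]
wrist_force: [0.7, -0.2, 0.6]
opening: 0.017
```

```bash
python3 - <<'E'
from h import *
o=get_obs(); print(o["time"],o["ee_pos"],o["opening"],o["wrist_force"],o["torque"])
E
```

```text
19.55 [0.48417254 0.28887222 0.11353871] 0.01703765721092719 [ 0.669626   -0.24530546  0.56240595] [-0.01698285  0.13859065  0.03061638]
```

Request:
apply_moves --rows '[[[0.8,0,0,0,0,0,0],[1.2,0,0,0,0,0,0],[1.2,0,0,0,0,0,0]]]'

```text
time: 19.85
ee_pos: [0.4843, 0.2891, 0.1134]
tcp_rot: [93.1, 89.8, 34.8]
wrist_force: [-2.4, -1.1, 7.2]
opening: 0.0168
```

```bash
python3 - <<'E'
from h import *
o=get_obs(); print(o["time"],o["ee_pos"],o["opening"],o["wrist_force"],o["torque"])
c=cams.camera("scene"); cv2.imwrite("pics/s12.png",cv2.resize(c["pixels"][240:340,360:460,::-1],None,fx=5,fy=5))
E
```

```text
19.85 [0.48434736 0.28906358 0.11340786] 0.016773853120693624 [-2.42978881 -1.1340592   7.22193083] [-0.24096329  0.63799219 -0.01141157]
```

View pics/s12.png

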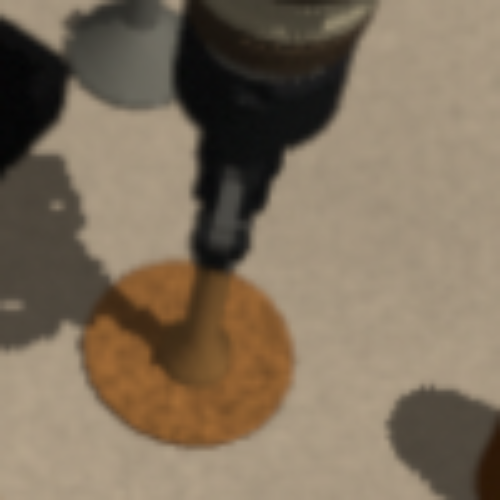

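Request:
apply_moves --rows '[[[-0.7,0,0,0,0,0,0],[-0.7,0,0,0,0,0,0.3],[-0.7,0,0,0,0,0,0.5],[-0.7,0,0,0,0,0,0.8],[-0.7,0,0,0,0,0,1],[-0.7,0,0,0,0,0,1],[-0.7,0,0,0,0,0,1],[-0.7,0,0,0,0,0,1],[-20,0,0,0,0,0,1],[-50,0,0,0,0,0,1],[-90,0,0,0,0,0,1],[-125,0,0,0,0,0,1],[-145,0,0,0,0,0,1],[-145,0,0,0,0,0,1]]]'

```text
time: 21.3
ee_pos: [0.4847, 0.2892, 0.2618]
tcp_rot: [90.7, 89.5, 32.3]
wrist_force: [-0.3, 0.6, -1.0]
opening: 0.0853
```

```bash
python3 - <<'E'
from h import *
o=get_obs(); print(o["time"],o["ee_pos"],o["opening"],o["wrist_force"],o["q"].round(1))
w=cams.camera("wrist"); cv2.imwrite("pics/w13.png",w["pixels"][:,:,::-1])
P=cloud(w);z=P[...,2]
for lo,hi in[(.04,.08),(.08,.11),(.11,.15),(.15,.172),(.173,.185)]:
    m=(w["range_z"]>0)&(z>lo)&(z<hi)&(abs(P[...,0]-.484)<.03)&(abs(P[...,1]-.289)<.03)
    if m.sum(): print(lo,m.sum(),P[m].mean(0).round(4))
c=cams.camera("top"); cv2.imwrite("pics/t13.png",cv2.resize(c["pixels"][195:305,215:440,::-1],None,fx=3.5,fy=3.5,interpolation=cv2.INTER_CUBIC))
for p,y in (([.539,-.1125,.25],96.5),([.539,-.1125,.17],96.5),([.539,-.1125,.17],-83.5)): print(delta(p,y))
E
```

```text
21.3 [0.48473766 0.28924528 0.26183149] 0.08532220665141664 [-0.25939912  0.5665997  -0.95190965] [30.8  7.3 16.1 98.2  0.  89.2]
0.04 138 [0.4793 0.2974 0.0615]
0.08 138 [0.4793 0.2974 0.0957]
0.11 265 [0.4792 0.2976 0.1315]
0.15 247 [0.4796 0.2967 0.1636]
0.173 435 [0.4824 0.2922 0.1754]
(array([   7.6, -163.6,  370.6]), array([-1.1326,  0.002 , -0.0034]))
(array([  87.6, -163.9,  370.6]), array([-1.1326,  0.002 , -0.0034]))
(array([  87.6, -163.9,  370.6]), array([ 2.009 , -0.0038, -0.0022]))
```

View pics/w13.png

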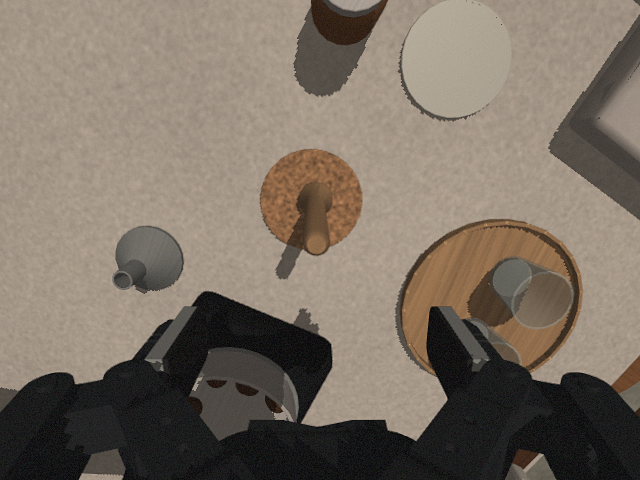

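View pics/t13.png

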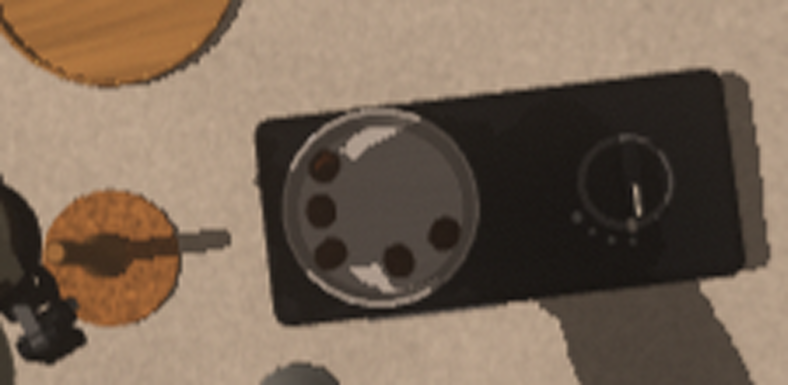

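Request:
apply_moves --rows '[[[0,-12,27,-0.08,0,0,1],[0,-28,65,-0.2,0,0,1],[0,-46,105,-0.32,0,0,1],[5,-64,145,-0.44,0,0,1],[5,-82,185,-0.56,0,0,1],[5,-100,226,-0.69,0,0,1],[5,-117,266,-0.81,0,0,1],[5,-135,306,-0.93,0,0,1],[10,-150,340,-1.05,0.002,-0.003,1],[30,-160,363,-1.12,0.002,-0.003,1],[50,-164,371,-1.133,0.002,-0.003,1],[50,-164,371,-1.133,0.002,-0.003,1],[50,-164,371,-1.133,0.002,-0.003,1]]]'

```text
time: 22.7
ee_pos: [0.5384, -0.1126, 0.2068]
tcp_rot: [148.8, 89.9, 155.3]
wrist_force: [0.0, -0.1, 1.2]
opening: 0.0855
```

```bash
python3 - <<'E'
from h import *
o=get_obs(); print(o["time"],o["ee_pos"],toolR(o).as_matrix().round(3),o["q"].round(1))
w=cams.camera("wrist"); cv2.imwrite("pics/w14.png",w["pixels"][:,:,::-1])
P=cloud(w);x,y,z=P[...,0],P[...,1],P[...,2]
m=(w["range_z"]>0)&(z>.115)&(z<.125)&(np.hypot(x-.539,y+.1125)<.04)
print(m.sum(),P[m].mean(0),cv2.minAreaRect((P[m][:,:2]*1000).astype(np.float32)))
E
```

```text
22.7 [ 0.53837232 -0.11260983  0.20678893] [[-0.002 -0.113  0.994]
 [ 0.001  0.994  0.113]
 [-1.     0.001 -0.002]] [-11.8   4.6   7.   92.5   0.  -18.3]
1744 [ 0.53538708 -0.11496742  0.11891817] ((536.5810546875, -115.00721740722656), (54.73725891113281, 13.4808988571167), 6.76645040512085)
```

View pics/w14.png

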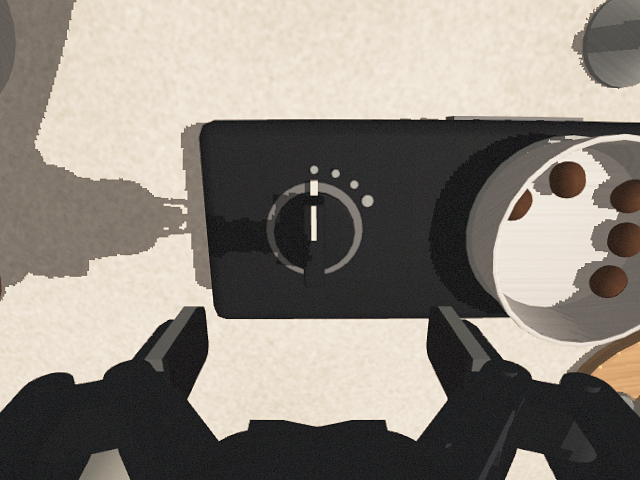

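Request:
apply_moves --rows '[[[30,-0.5,-0.5,0,0,0,1],[65,-1,-0.5,0,0,0,1],[95,-1,-0.5,0,0,0,1],[110,-1,-0.5,0,0,0,1],[117,-1,-0.5,0,0,0,1],[117,-1,-0.5,0,0,0,1],[117,-1,-0.5,0,0,0,0],[117,-1,-0.5,0,0,0,0],[117,-1,-0.5,0,0,0,0],[117,-1,-0.5,0,0,0,0],[117,-1,-0.5,0,0,0,0],[117,-1,-0.5,0,0,0,0],[117,-1,-0.5,0,0,0,0],[117,-1,-0.5,0,0,0,0]]]' --newtons 60

```text
time: 24.15
ee_pos: [0.5387, -0.1145, 0.0914]
tcp_rot: [-73.0, 89.9, -66.6]
wrist_force: [-0.3, -7.2, 3.6]
opening: 0.0131
```

```bash
python3 - <<'E'
from h import *
o=get_obs(); print(o["time"],o["ee_pos"],o["opening"],o["wrist_force"],o["torque"],o["q"].round(1))
w=cams.camera("wrist"); cv2.imwrite("pics/w15.png",w["pixels"][:,:,::-1])
E
```

```text
24.15 [ 0.53870412 -0.11446762  0.09140454] 0.01313752789462398 [-0.29307455 -7.16947762  3.60240941] [-1.06325174  0.09287747  0.07050782] [-12.    4.6  -5.8  79.5  -0.1 -18.4]
```

View pics/w15.png

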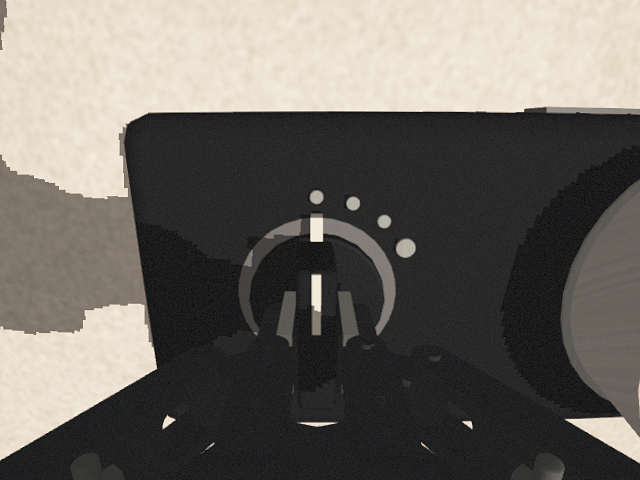

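Request:
apply_moves --rows '[[[0,0,0,0.1,0,0,0],[0,0,0,0.2,0,0,0],[0,0,0,0.3,0,0,0],[0,0,0,0.4,0,0,0],[0,0,0,0.5,0,0,0],[0,0,0,0.6,0,0,0],[0,0,0,0.7,0,0,0],[0,0,0,0.8,0,0,0],[0,0,0,0.88,0,0,0],[0,0,0,0.95,0,0,0],[0,0,0,1,0,0,0],[0,0,0,1.03,0,0,0],[0,0,0,1.05,0,0,0],[0,0,0,1.05,0,0,0],[0,0,0,1.05,0,0,0]]]'

```text
time: 25.7
ee_pos: [0.5385, -0.1154, 0.0914]
tcp_rot: [-29.4, 89.8, -83.2]
wrist_force: [-0.9, -5.0, -0.1]
opening: 0.0132
```

```bash
python3 - <<'E'
from h import *
o=get_obs(); print(o["time"],o["ee_pos"],o["opening"],o["wrist_force"],o["torque"],o["q"].round(1))
T=toolR(o);M=T.as_matrix();print("heading",np.degrees(np.arctan2(M[1,1],M[0,1])),M[:,0])
w=cams.camera("wrist"); cv2.imwrite("pics/w16.png",w["pixels"][:,:,::-1])
c=cams.camera("scene"); cv2.imwrite("pics/s16.png",cv2.resize(c["pixels"][140:340,240:440,::-1],None,fx=3,fy=3))
E
```

```text
25.7 [ 0.53852169 -0.11540296  0.09143624] 0.013166311966924247 [-0.8943826  -5.01808877 -0.13387628] [-0.9028356   0.10158488  0.12930934] [-12.    4.6  -5.8  79.6  -0.2  41.7]
heading 36.258308696316675 [ 4.04539454e-04 -3.37161781e-03 -9.99994234e-01]
```

View pics/w16.png

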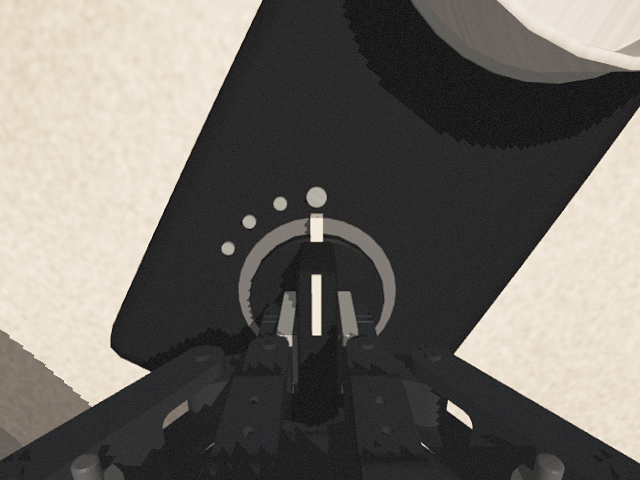

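View pics/s16.png

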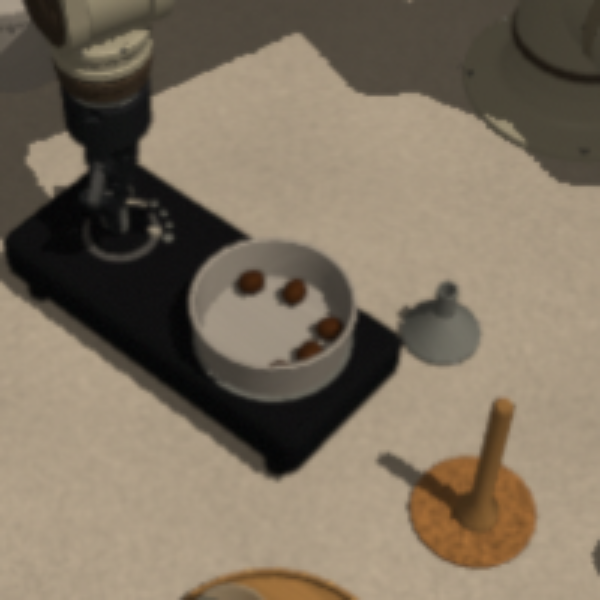

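Request:
apply_moves --rows '[[[0,0,0,0,0,0,0],[0,0,0,0,0,0,0],[0,0,0,0,0,0,0],[0,0,0,0,0,0,0],[0,0,0,0,0,0,0]]]'

```text
time: 26.3
ee_pos: [0.5385, -0.1154, 0.0915]
tcp_rot: [-30.5, 89.8, -84.3]
wrist_force: [-0.5, -2.6, 0.4]
opening: 0.0132
```

```bash
python3 - <<'E'
from h import *
o=get_obs();M=toolR(o).as_matrix();print(o["time"],np.degrees(np.arctan2(M[1,1],M[0,1])),o["opening"],o["qd"].round(2),o["wrist_force"])
w=cams.camera("wrist"); cv2.imwrite("pics/w17.png",w["pixels"][:,:,::-1])
c=cams.camera("top"); cv2.imwrite("pics/t17.png",cv2.resize(c["pixels"][195:305,215:440,::-1],None,fx=3.5,fy=3.5))
E
```

```text
26.3 36.26303418981458 0.01320109096017033 [-0.03  0.04  0.04  0.04 -0.09 -0.01] [-0.54099741 -2.57340086  0.39607661]
```

View pics/w17.png

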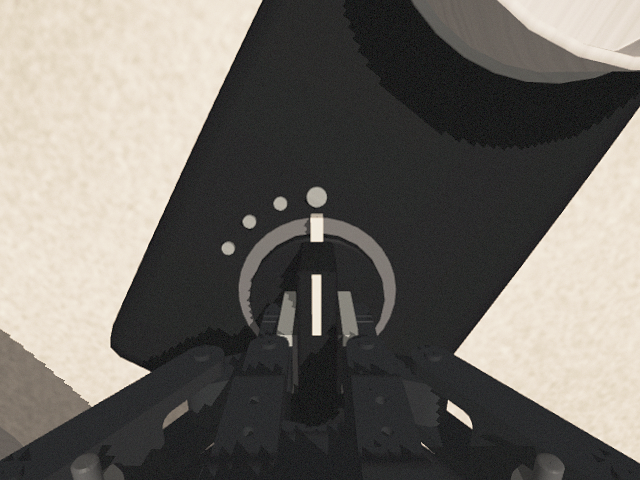

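View pics/t17.png

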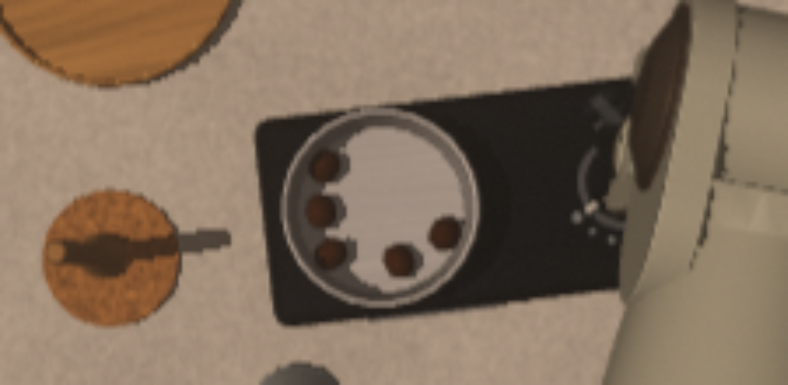

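The white line is on the bigger dot at (316,197), all five pods are in the bowl, and the pestle stands on the cork. Handing in.

```bash
python3 -c "
from workcell import bot
print(bot.job_done())"
```

```text
the job is handed in; nothing more can be done
None
```

I stirred the pods, stood the pestle back upright on the cork coaster and let go, then gripped the dial and turned it to the third click. The gripper was still holding it there when I handed the job in at about 26 s.

**Stirring:** I went about two turns round the bowl with the foot some 5 mm above the floor, plus an extra quarter turn to be sure enough pods had moved. Most of the second turn was tight to the middle and hardly touched the pods. Tracked in the pictures, at least three pods moved more than 20 mm. That count assumes the pods kept their order round the bowl, since they look alike.

**Last checks:**
- **Pods:** all five are in the bowl.
- **Pestle:** it stands upright, with its foot within a few mm of the cork's centre.
- **Dial:** the white line is on the bigger dot, and the gripper turned 60.2° (about 1.05 rad) with the fingers shut on the bar. I had no direct reading of the dial angle or of the finger contact force.
- **Other things:** I saw none of them move, but I did not measure their positions again afterwards.

**What didn't go smoothly:** twice a pod wedged between the foot and the bowl wall, pushing the wrist with about 9 N and then 18 N. I moved the foot inward each time to free it, and no pod spilled.

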